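# Free a lamp body from a seized vice

### The arm

A 6-joint arm with a two-finger parallel gripper is mounted at the origin on the work surface. World frame = base frame: x ahead of the robot, y to its left, z up, the work surface at z = 0. Lengths are in m, angles in rad, forces in N, time in s.
With the tool pointing down it reaches from about 0.3 to 1 m from the base axis. Payload 5.1 kg.
Tool frame: the origin (TCP) lies at the centre of the arm's flange, where the gripper is bolted on; the fingertips stand 190 mm ahead of it and the grasp point (between the pads) lies 171 mm ahead of it; x points along the fingers, y is the direction in which the jaws open and shut, and the axes are right-handed (so a half turn about x gives the same grasp; the last joint's range is limited). The gripper opens to 95 mm and grips with 3 to 60 N. Pads are 20 mm wide; open, the fingers measure 119 mm over their backs; the gripper's body (75 mm by 180 mm) begins 59 mm behind the grasp point.
Start: joints at [1.024, 0.124, 1.65, -0, 1.367, -0.083], TCP at [0.291, 0.581, 0.405] pointing down, gripper open.
Joint ranges: [-2.61, 2.61], [-1.02, 2.33], [0.03, 2.71], [-1.35, 4.49], [0.32, 2.68], [-2.91, 2.91]. Speed limits (rad/s): [2.57, 2.57, 3.14, 3.14, 3.14, 3.14].

### API

Orientations are given as a rotation vector (axis times angle).
In Python, from bench import status, imaging, order gives the robot as it stands. The module is installed in compiled form; this text tells all that it offers.
- The arm moves only by the tool servo_tool, never from a script. Its argument "targets" is a list of rows, each an object of numbers: "x", "y", "z": the shift along the tool's x, y, z in m; "rx", "ry", "rz": the turn, a rotation vector about the tool's x, y, z in rad. In form: [{"x": .., "y": .., "z": .., "rx": .., "ry": .., "rz": ..}, ...]. A call has exactly 5 rows; each row is the pose to reach, as a shift and turn from the pose commanded when the call began, along the tool's axes at that moment; what a row does not reach only later rows make up. A row lasts 1/10 s, in which the tool goes at most 50 mm and 8.59 degrees, less where a joint would pass 70% of its speed; a pose out of reach is approached as far as the arm can. A call with a gripper value outside its range is refused whole. "gripper" is the closure, from 0 (fully open) to 1 (shut), set as the call begins (left out, the last holds). The fingers move at their own pace and stop on an object; the grip force is fixed at half the most. Time passes only in rows, so rows that repeat a pose let the fingers close, or fill a call up. It gives the time, the measured TCP pose, the force and the opening at its end, in the units of the state.
- status.observe(): the state, without advancing time (a new reading comes with each control period).
- imaging.snapshot(name): name is "side" or "top" or "wrist"; returns a dict with "image" (480x640x3 uint8, red, green, blue), "range_z" (480x640 float32, m along the optical axis (not along the pixel's ray), 0 where there is no reading), "fov_y" (degrees; the focal length in pixels is half the picture's height over the tangent of half this angle, whatever the lens; pixels are square), "cx", "cy" (the principal point, pixels), "position" and "attitude" of the camera in the world; the wrist camera has in their place "tool_from_camera" (4x4, takes a point from camera to tool coordinates, whose origin is the TCP and whose axes are the tool frame's). Camera axes: x right, y up, looking along -z (the intrinsics and any distortion apply to the point x, -y, -z); pixel columns grow to the right and rows downward; lengths in m; the calibration is good to about 2 mm. A picture is of the moment at which its call begins: read the wrist's pose just before it.
- order.finish_job(): hands the job in, once; it reports no verdict.
The state is a dict: "time": time; "joint_pos": joint angles; "joint_velocities": joint speeds; "joint_torque": joint torques, N m; "tcp_pos": TCP position; "tool_rot": TCP orientation; "contact_force": force on the tool from outside, world axes, zero at the start; "wrist_torque": the same for the moment, N m; "finger_gap": opening from 0.0 (shut) to 1.0 (fully open).
Only numpy, scipy, OpenCV 4.12 (cv2) and the standard library are available. Lean on these libraries where they do the work, as an engineer would, in place of code of your own. Each camera call takes 0.05 s, during which the arm holds its last target.

### The job

The knob of the small bench vice has seized with a lamp body clamped in the jaws. Break the knob loose with a short firm twist and turn it anticlockwise (looking at it from its outer end) as far as it goes, so that the jaws open fully; then lift the lamp body out and stand it upright in the empty bin, without dropping it. Leave the loose things lying about where they are.

Things in the scene. Friction and masses are not known exactly. Their poses are not given: they have to be found in the camera images.
- knob (a joint): Turn of the vice's knob in rad: 0 = seized shut (start), grows anticlockwise seen from its outer end, end stop at 1.5 = jaws fully open. Breaking it loose takes 0.35 to 0.4 N m at 0; this falls to about 0.2 N m at 0.2 rad and 0.03 from 0.45 rad on; the knob stays where it is left. Each jaw moves 8 mm outwards per rad.
- knob_grip (a point): Middle of the knob's black bar grip (46 long, 14 thick, 26 mm high along the axis; sloping face 33 mm below this point). The frame turns with the knob: z = turning axis, pointing out of the vice, leaning 27 degrees from vertical to the vice's -x side; x = along the bar, y = across its thickness. The bar starts 0.75 rad clockwise of straight up the slope and ends 0.75 rad anticlockwise of it.
- vice: Fixed grey vice, base 240 (x) x 190 (y) x 16 mm; origin under its centre, z up. At -x, towards the robot, a sloping face 70 x 84 mm with the knob; at +x the deck with two steel jaws 50 mm long (x), tops 56 mm above the table, left and right of the lamp body, opening along y. Their lips reach 5 mm over its flange when shut and stand 7 mm clear of it when open.
- pocket (a point): Point on the vice's deck, 40 mm above the table, 50 mm from the vice's origin along its +x, at which the clamped lamp body's underside is centred. Ridges 5 mm high stand 1.5 mm in front of and behind the flange.
- lamp: Loose round lamp body, 0.10 to 0.20 kg: flange 56 mm across and 6 mm thick at the foot, above it an aluminium cylinder 34 mm across up to 70 mm, with shallow fins below 35 mm, and a white dome to 86 mm. Grip the cylinder 40 to 65 mm above the foot. Origin at the centre of the underside, z up its axis. It starts upright on the vice's deck.
- bin_floor (a point): Centre of the inner floor of the empty bin, 4 mm above the table. A fixed open grey-green bin, 130 x 130 mm outside, walls 4 mm thick, rim 45 mm above the table. Two bins alike but full of tools and bits stand in the other two bin places.
- screwdriver: Bystander: loose red-handled screwdriver lying on the table in front of the vice.
- tape_roll: Bystander: loose blue tape roll, 64 mm across, 18 mm high; origin at the centre of its underside.
- pencil_cup: Bystander: loose white cup, 66 mm across, 85 mm high; origin under its centre.
- relay: Bystander: loose black block 50 x 35 x 30 mm; origin under its centre.
- flux_jar: Bystander: loose amber jar 48 mm across, 55 mm high; origin under its centre.
Not all that is in view belongs to the job. What is shaped like the lamp but blue is not meant.

How it is judged:
By the outcome, as a careful person would: the job done as asked, in the order asked, and still so for the second after the job is handed in, with the robot touching nothing.
It also fails if it takes over 61 s, if anything falls off the work surface, if the arm or the gripper's body presses on something with over 40 N, if the wrist force passes 120 N, or if a joint passes its speed limit or range.

## Working session

There is one attempt and no reset: what is moved stays moved. The work goes in short steps, Python scripts to look and compute and a tool call to move; the robot and the scene stay as the last step left them, time stands still between calls to the robot, and variables do not carry over. Pictures are saved under pics/ and viewed, and the job is handed in when it is done.

Besides the shell and the picture viewer there is one more tool, called after ">>>" as a command line: name --argument value ..., lists and objects as JSON in quotes. servo_tool: Moves the arm, as the interface text tells. Its arguments: {"type":"object","properties":{"targets":{"type":"array","items":{"type":"object","properties":{"x":{"type":"number"},"y":{"type":"number"},"z":{"type":"number"},"rx":{"type":"number"},"ry":{"type":"number"},"rz":{"type":"number"}}}},"gripper":{"type":"number"}},"required":["targets"]}

```bash
mkdir -p pics; cat > h.py <<'E'
import numpy as np, cv2
from scipy.spatial.transform import Rotation as R
from bench import status, imaging, order
def snap(name):
    s=status.observe(); d=imaging.snapshot(name); d['s']=s
    import pickle; pickle.dump(d,open(f'{name}.pkl','wb')); return d
def load(name):
    import pickle; return pickle.load(open(f'{name}.pkl','rb'))
def cam(d):
    if 'tool_from_camera' in d:
        s=d['s']; T=np.eye(4); T[:3,:3]=R.from_rotvec(s['tool_rot']).as_matrix(); T[:3,3]=s['tcp_pos']
        return T@np.array(d['tool_from_camera'])
    T=np.eye(4); a=np.array(d['attitude']); 
    T[:3,:3]=a if a.shape==(3,3) else R.from_rotvec(a).as_matrix(); T[:3,3]=d['position']; return T
def px(d,u,v,z=None):
    f=240/np.tan(np.radians(d['fov_y'])/2); T=cam(d)
    r=np.array([(u-d['cx'])/f,-(v-d['cy'])/f,-1.])
    if z is None: 
        return T[:3,:3]@(r*d['range_z'][int(round(v)),int(round(u))])+T[:3,3]
    w=T[:3,:3]@r; return T[:3,3]+w*(z-T[2,3])/w[2]
def proj(d,p):
    f=240/np.tan(np.radians(d['fov_y'])/2); T=np.linalg.inv(cam(d)); q=T[:3,:3]@np.array(p)+T[:3,3]
    return np.array([d['cx']+f*q[0]/-q[2], d['cy']-f*q[1]/-q[2]])
def save(im,fn): cv2.imwrite('pics/'+fn,cv2.cvtColor(im,cv2.COLOR_RGB2BGR))
def crop(d,u0,v0,u1,v1,k,fn): save(cv2.resize(d['image'][v0:v1,u0:u1],None,fx=k,fy=k,interpolation=cv2.INTER_CUBIC),fn)
E
python3 - <<'E'
from h import *
print(status.observe())
for n in ['side','top','wrist']:
    d=snap(n); save(d['image'],n+'0.png'); print(n,{k:v for k,v in d.items() if k not in('image','range_z','s')})
E
```

```text
{'time': 0.0, 'joint_pos': array([ 1.02438365e+00,  1.24512431e-01,  1.65166728e+00, -7.66398229e-06,
        1.36752190e+00, -8.26129896e-02]), 'joint_velocities': array([-0.00040861,  0.00040952, -0.00053005, -0.00042426, -0.00055207,
       -0.00029858]), 'joint_torque': array([-1.64763900e-03, -4.17593944e+01, -3.59936500e+01,  7.74040399e-02,
        4.91032947e-02, -1.66575169e-04]), 'tcp_pos': array([0.29068139, 0.58110243, 0.40348588]), 'tool_rot': array([ 0.36211766,  1.54067713, -0.36529509]), 'contact_force': array([-0.19394295,  1.65395047,  0.01571137]), 'wrist_torque': array([0.01856139, 0.00334171, 0.01269476]), 'finger_gap': 0.9978982077659434}
side {'fov_y': 43.70570854322733, 'cx': 323.67142436623345, 'cy': 226.22980580739355, 'position': array([-0.10973039, -0.59511533,  0.66663132]), 'attitude': array([ 0.90407454, -0.38884936, -0.78190046])}
top {'fov_y': 52.22123393603656, 'cx': 314.4521035108977, 'cy': 238.99332930992563, 'position': array([ 0.31710108, -0.00849674,  1.03919398]), 'attitude': array([ 0.16321533, -0.15458042, -1.55101183])}
wrist {'fov_y': 67.8839818775503, 'cx': 313.9111020450463, 'cy': 246.14616295613777, 'tool_from_camera': array([[-4.25344828e-05,  2.65048464e-01, -9.64235091e-01,
         2.08173837e-02],
       [ 9.99999925e-01,  3.82276949e-04,  6.09679518e-05,
        -5.54443533e-04],
       [ 3.84764311e-04, -9.64235016e-01, -2.65048460e-01,
        -7.37119439e-02],
       [ 0.00000000e+00,  0.00000000e+00,  0.00000000e+00,
         1.00000000e+00]])}
```

View pics/side0.png

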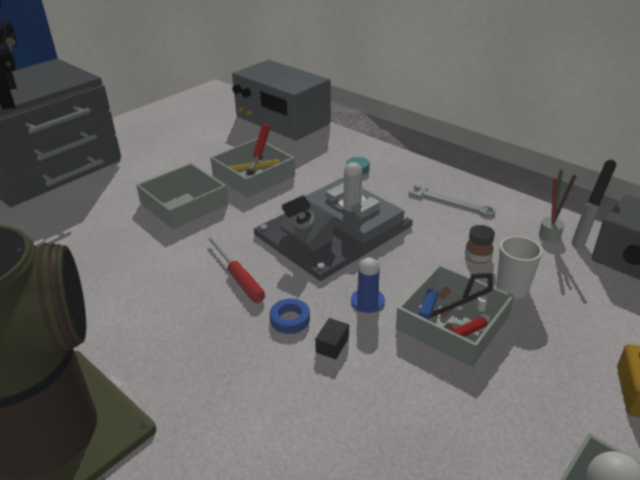

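View pics/top0.png

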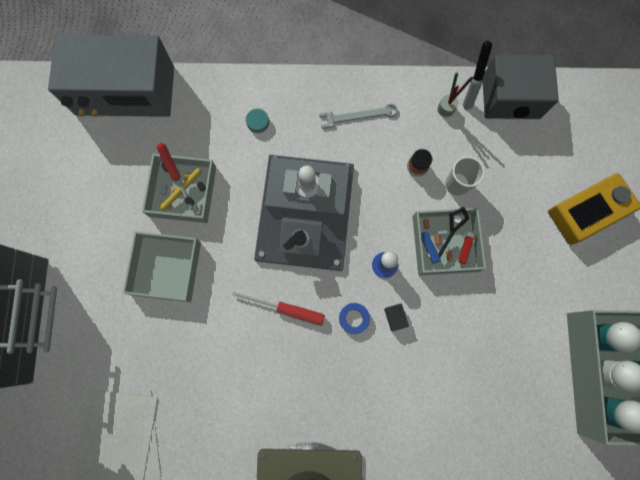

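View pics/wrist0.png

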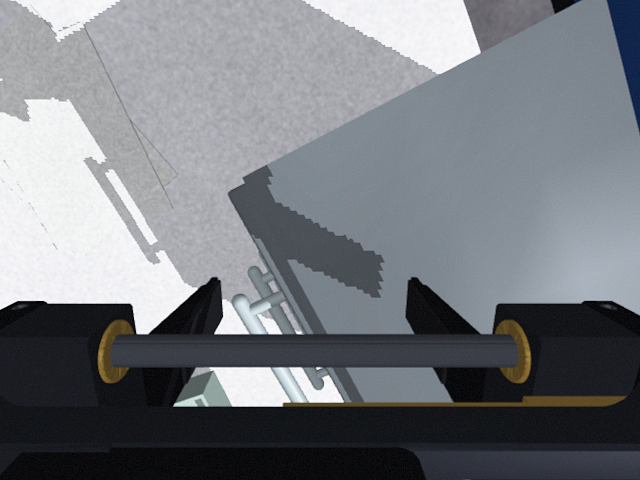

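Lamp candidates: the aluminium one in the vice at top (307,176); the blue one at (387,262), a decoy; and the tray lamps at (620,337), (625,376) and (630,415). I choose the one in the vice. The empty bin is at (162,267); the full bins are at (178,188) and (450,240).

```bash
python3 - <<'E'
from h import *
d=load('top'); crop(d,230,140,380,280,5,'t_v.png'); crop(d,110,220,220,310,6,'t_b.png')
d=load('side'); crop(d,245,150,415,280,4.5,'s_v.png')
E
```

```text
(no output)
```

View pics/t_v.png

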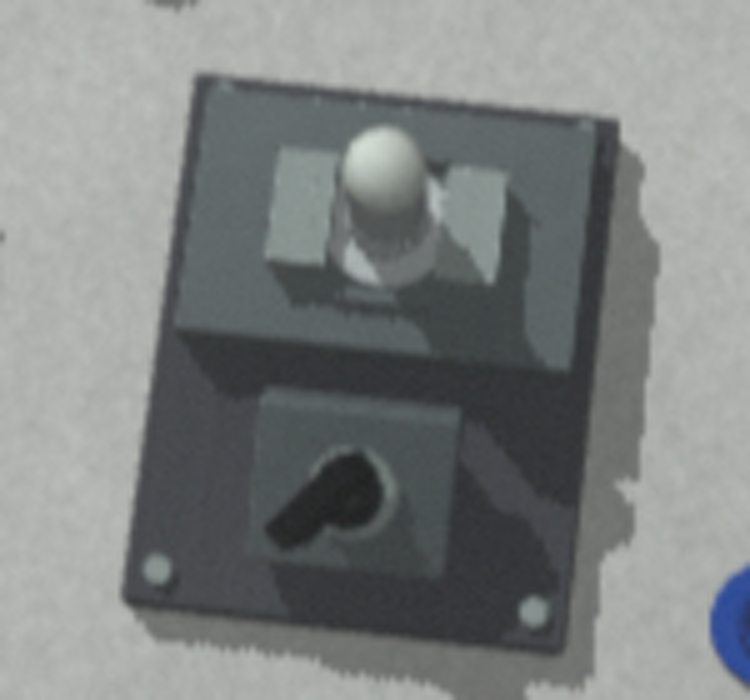

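View pics/t_b.png

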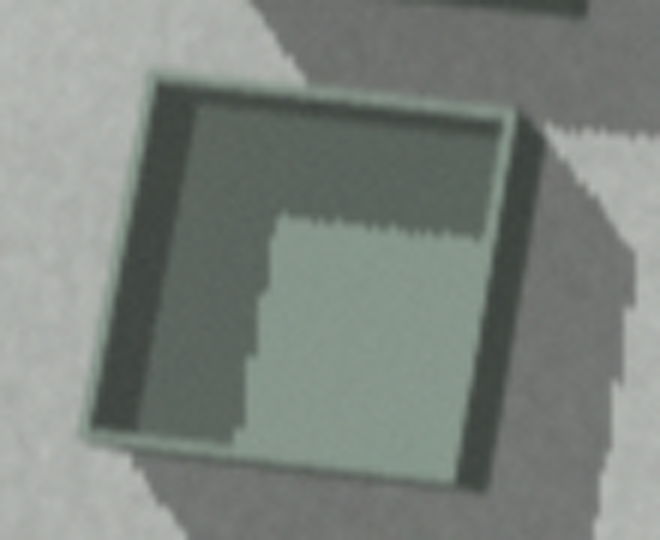

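View pics/s_v.png

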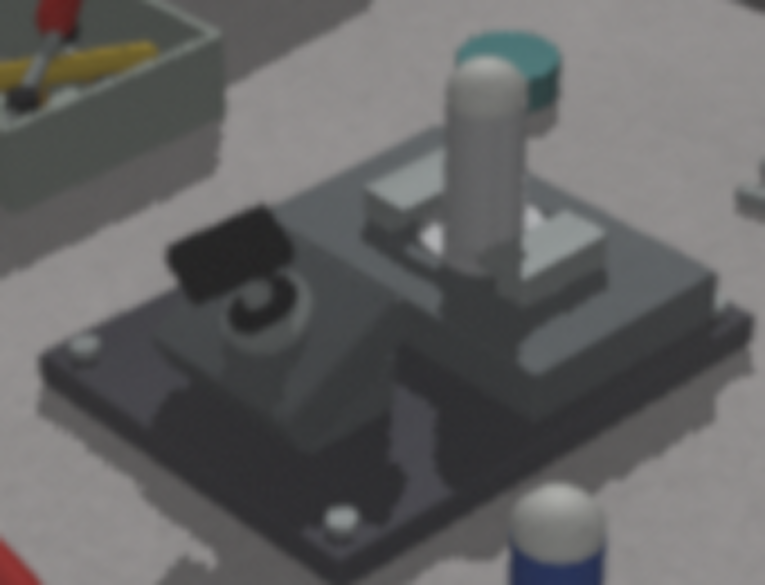

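```bash
python3 - <<'E'
from h import *
d=load('top'); np.set_printoptions(precision=4,suppress=True)
def quad(P,z):
    w=np.array([px(d,*p,z=z) for p in P]); c=w.mean(0); print(w,c)
    print('sides',[np.linalg.norm(w[i]-w[(i+1)%4]) for i in range(4)])
    ax=(w[0]+w[1]-w[2]-w[3]);ay=(w[0]+w[3]-w[1]-w[2]); print('yaw x',np.arctan2(ax[1],ax[0]),'yaw y',np.arctan2(-ay[0],ay[1])); return c
v=quad([(269.6,155),(353.6,164),(343,270.4),(254.6,260)],.016)
b=quad([(135.,232),(196.3,237.8),(191.3,301.7),(123.3,293.3)],.045)
for uv in [(307,176),(280,180),(325,183),(262,253),(336,262),(300,155),(330,210),(300,237),(292,243),(165,285)]: print(uv,px(d,*uv))
# bins via depth: rim points
ii=[(u,v_) for v_ in range(215,310) for u in range(105,215)]
W=np.array([px(d,u,v_) for u,v_ in ii]); m=(W[:,2]>.038)&(W[:,2]<.055)
cnt=W[m][:,:2].astype(np.float32); print('bin rim depth',m.sum(),cv2.minAreaRect(cnt))
ii=[(u,v_) for v_ in range(145,280) for u in range(240,365)]
W=np.array([px(d,u,v_) for u,v_ in ii]); m=(W[:,2]>.009)
print('vice depth',m.sum(),cv2.minAreaRect(W[m][:,:2].astype(np.float32)))
s=load('side')
ii=[(u,v_) for v_ in range(150,215) for u in range(335,370)]
W=np.array([px(s,u,v_) for u,v_ in ii]); m=(W[:,2]>.085)&(W[:,2]<.14); print('lamp side pts',m.sum(),W[m].min(0),W[m].max(0))
E
```

```text
[[ 0.7157  0.1006  0.016 ]
 [ 0.6971 -0.0851  0.016 ]
 [ 0.4607 -0.0624  0.016 ]
 [ 0.4803  0.1247  0.016 ]] [0.5885 0.0195 0.016 ]
sides [np.float64(0.1866363154627677), np.float64(0.23749434490788215), np.float64(0.1880484532382397), np.float64(0.2366367379522275)]
yaw x -0.09872635686580893 yaw y -0.1020902259158523
[[0.5313 0.3723 0.045 ]
 [0.5207 0.2438 0.045 ]
 [0.3887 0.2456 0.045 ]
 [0.4037 0.3848 0.045 ]] [0.4611 0.3116 0.045 ]
sides [np.float64(0.12896386867518622), np.float64(0.1320041847327275), np.float64(0.14006552073733325), np.float64(0.12820021951218794)]
yaw x -0.05516370620487247 yaw y -0.09529874175888904
(307, 176) [0.631  0.0143 0.1242]
(280, 180) [0.651  0.0742 0.0374]
(325, 183) [ 0.64   -0.022   0.0545]
(262, 253) [0.4945 0.1088 0.022 ]
(336, 262) [ 0.478  -0.0474  0.0186]
(300, 155) [ 0.7233  0.0341 -0.0012]
(330, 210) [ 0.5858 -0.0334  0.0384]
(300, 237) [0.5134 0.0264 0.1015]
(292, 243) [0.5018 0.0419 0.0988]
(165, 285) [0.4261 0.3145 0.003 ]
bin rim depth 688 ((0.48808735609054565, 0.31055521965026855), (0.1380033791065216, 0.18024751543998718), 83.89990234375)
vice depth 9451 ((0.5169775485992432, 0.028721697628498077), (0.1901596188545227, 0.3900891840457916), 84.15254211425781)
lamp side pts 408 [ 0.6192 -0.0063  0.0851] [0.6521 0.029  0.1263]
```

```bash
python3 - <<'E'
from h import *
d=load('top'); np.set_printoptions(precision=4,suppress=True)
P=[(135.,232),(196.3,237.8),(186.3,300.3),(123.3,293.3)]
w=np.array([px(d,*p,z=.045) for p in P]);print('bin',w,w.mean(0),[np.linalg.norm(w[i]-w[(i+1)%4]) for i in range(4)])
yaw=-.1
Vz=np.array([.5885,.0195,0]); Rv=R.from_euler('z',yaw).as_matrix()
for n,box in (('top',(278,225,318,262)),('side',(270,180,325,240))):
    d=load(n); u0,v0,u1,v1=box
    g=d['image'].max(2)
    ii=[(u,v) for v in range(v0,v1) for u in range(u0,u1) if g[v,u]<48]
    W=np.array([px(d,*i) for i in ii]); L=(W-Vz)@Rv
    a=np.radians(27); B=np.array([[np.cos(a),0,np.sin(a)],[0,1,0],[-np.sin(a),0,np.cos(a)]]) # rows: upslope, y, normal
    K=L@B.T
    print(n,len(K)); 
    h=np.percentile(K[:,2],98); m=K[:,2]>h-.012
    print('normal height pct',np.percentile(K[:,2],[2,25,50,75,90,98]))
    r=cv2.minAreaRect(K[m][:,:2].astype(np.float32)); print(m.sum(),r, K[m].mean(0))
    # face height
    fu=(285,225) if n=='top' else (300,215)
for uv in [(287,222),(312,222),(314,250)]:
    print(uv, ((px(load('top'),*uv)-Vz)@Rv), B@((px(load('top'),*uv)-Vz)@Rv))
E
```

```text
bin [[0.5313 0.3723 0.045 ]
 [0.5207 0.2438 0.045 ]
 [0.3913 0.2559 0.045 ]
 [0.4037 0.3848 0.045 ]] [0.4617 0.3142 0.045 ] [np.float64(0.12896386867518622), np.float64(0.12988518158549126), np.float64(0.12954045103079326), np.float64(0.12820021951218794)]
top 207
normal height pct [0.0909 0.1103 0.1231 0.1256 0.1277 0.1302]
136 ((0.09045056998729706, -0.02500147745013237), (0.026741519570350647, 0.29139968752861023), 72.94475555419922) [-0.0245  0.0111  0.1383]
side 385
normal height pct [0.0907 0.109  0.1171 0.1245 0.1273 0.1295]
188 ((-0.13522572815418243, -0.33490124344825745), (0.7362935543060303, 0.04114645719528198), 73.13763427734375) [-0.0326  0.0023  0.1281]
(287, 222) [-0.041   0.0313  0.0701] [-0.0047  0.0313  0.0811]
(312, 222) [-0.0355 -0.0194  0.0715] [ 0.0008 -0.0194  0.0798]
(314, 250) [-0.0874 -0.0293  0.0428] [-0.0584 -0.0293  0.0778]
```

```bash
python3 - <<'E'
from h import *
np.set_printoptions(precision=4,suppress=True)
yaw=-.1
Vz=np.array([.5885,.0195,0]); Rv=R.from_euler('z',yaw).as_matrix()
a=np.radians(27); B=np.array([[np.cos(a),0,np.sin(a)],[0,1,0],[-np.sin(a),0,np.cos(a)]])
for n,box in (('top',(278,225,318,262)),('side',(270,180,325,240))):
    d=load(n); u0,v0,u1,v1=box
    g=d['image'].max(2)
    ii=[(u,v) for v in range(v0,v1) for u in range(u0,u1) if g[v,u]<48]
    W=np.array([px(d,*i) for i in ii]); K=((W-Vz)@Rv)@B.T
    m=(K[:,2]>.118)&(K[:,2]<.132)
    m&=np.linalg.norm(K[:,:2]-np.median(K[m][:,:2],0),axis=1)<.04
    q=K[m]
    c=q[:,:2].mean(0); u,s,vt=np.linalg.svd(q[:,:2]-c); print(n,m.sum(),c,vt[0],np.arctan2(*vt[0][::-1]), q[:,2].mean())
    print(cv2.minAreaRect(q[:,:2].astype(np.float32)))
    t=(q[:,:2]-c)@vt.T; print(np.percentile(t,[2,98],axis=0))
# face
d=load('top')
for guess in [(-.0245,.0111)]:
  for h in (.1255,):
    th=-.75
    for sx,sy in ((1,1),(1,-1),(-1,-1),(-1,1)):
        x=np.array([np.cos(th),np.sin(th)])*.023*sx;y=np.array([-np.sin(th),np.cos(th)])*.007*sy
        k=np.array([*(np.array(guess)+x+y),h]); w=Vz+Rv@(B.T@k); print(w, proj(d,w), proj(load('side'),w))
crop(d,270,215,330,265,12,'knob_t.png'); crop(load('side'),270,180,330,240,10,'knob_s.png')
E
```

```text
top 134 [-0.0284  0.0121] [-0.7634  0.646 ] 2.439323767801201 0.12475859682612193
((-0.029218045994639397, 0.012425036169588566), (0.012939528562128544, 0.04470076039433479), 49.80948257446289)
[[-0.021  -0.0056]
 [ 0.022   0.0065]]
side 184 [-0.0313  0.006 ] [-0.7913  0.6115] 2.4836913334358925 0.12412773865939475
((-0.03182327747344971, 0.007743143476545811), (0.013626969419419765, 0.0431293360888958), 54.71377944946289)
[[-0.0197 -0.0072]
 [ 0.0216  0.005 ]]
[0.5293 0.026  0.1105] [300.2375 228.0768] [307.2034 193.011 ]
[0.5198 0.0166 0.1062] [305.0013 233.3767] [307.4804 199.1852]
[0.4931 0.0508 0.0909] [287.5803 248.0438] [283.1539 205.9484]
[0.5026 0.0602 0.0952] [282.824  242.8326] [283.0722 199.7879]
```

View pics/knob_t.png

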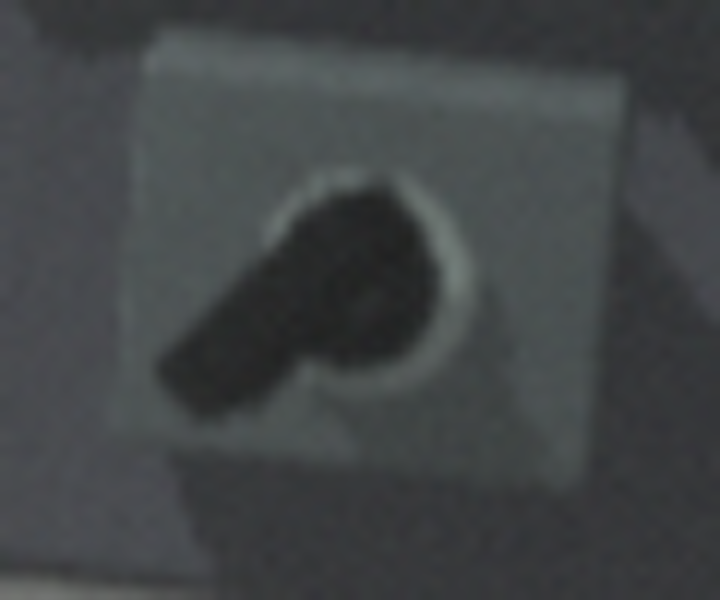

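View pics/knob_s.png

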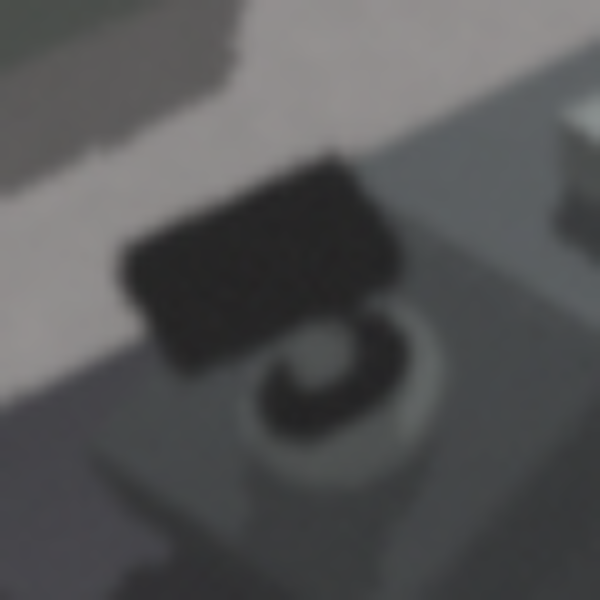

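```bash
cat >> h.py <<'E'
np.set_printoptions(precision=4,suppress=True)
yaw=-.1
V0=np.array([.5885,.0195,0]); Rv=R.from_euler('z',yaw).as_matrix()
_a=np.radians(27); B=np.array([[np.cos(_a),0,np.sin(_a)],[0,1,0],[-np.sin(_a),0,np.cos(_a)]])
S=Rv@B.T   # columns: upslope, y, normal in world
def k2w(k): return V0+S@np.array(k)
def w2k(w): return (np.array(w)-V0)@S
def knobR(th,flip=False):  # tool rotation for bar angle th
    x=S@[np.cos(th),np.sin(th),0]; z=S[:,2]; y=np.cross(z,x); s=-1 if flip else 1
    return np.column_stack([-z,s*y,s*x])
def downR(az): # tool pointing down, tool z at azimuth az
    z=np.array([np.cos(az),np.sin(az),0]); x=np.array([0,0,-1.]); return np.column_stack([x,np.cross(z,x),z])
def delta(p,Rt,grasp=True):
    """p = grasp point target"""
    s=status.observe(); R0=R.from_rotvec(s['tool_rot']).as_matrix(); p=np.array(p)
    if grasp: p=p-Rt[:,0]*.171
    t=R0.T@(p-s['tcp_pos']); r=R.from_matrix(R0.T@Rt).as_rotvec()
    print('t=%.2f joints'%s['time'],s['joint_pos'],'tcp',s['tcp_pos'],'F',s['contact_force'],'M',s['wrist_torque'],'gap %.3f'%s['finger_gap'])
    print('target tcp',p,'shift',t,'|%.3f|'%np.linalg.norm(t),'rot',r,'deg %.1f'%np.degrees(np.linalg.norm(r)))
E
python3 - <<'E'
from h import *
s=status.observe(); R0=R.from_rotvec(s['tool_rot']).as_matrix(); print(R0)
print('az z',np.arctan2(R0[1,2],R0[0,2]))
for f in (0,1):
  for th in (-.75,.75):
    M=knobR(th,f); print(f,th,'z az',np.arctan2(M[1,2],M[0,2])); 
g=k2w([-.029,.0095,.1125]);print('grip',g)
n=S[:,2]
for f in (0,1): delta(g+.14*n,knobR(-.75,f))
E
```

```text
[[-0.0008  0.4474  0.8943]
 [-0.0014  0.8943 -0.4474]
 [-1.     -0.0016 -0.0001]]
az z -0.4638300032384974
0 -0.75 z az -0.9076647939722428
0 0.75 z az 0.7076647939722428
1 -0.75 z az 2.2339278596175505
1 0.75 z az -2.43392785961755
grip [0.5129 0.0366 0.0871]
t=0.15 joints [ 1.0244  0.1244  1.6513  0.      1.3675 -0.0826] tcp [0.2907 0.5812 0.4038] F [-0.3132  0.6713  0.3009] M [ 0.0136  0.0652 -0.0234] gap 0.998
target tcp [0.3724 0.0507 0.3642] shift [ 0.0403 -0.4378  0.3104] |0.538| rot [ 0.3793 -0.4023  0.2522] deg 34.8
t=0.15 joints [ 1.0244  0.1244  1.6513  0.      1.3675 -0.0826] tcp [0.2907 0.5812 0.4038] F [-0.3132  0.6713  0.3009] M [ 0.0136  0.0652 -0.0234] gap 0.998
target tcp [0.3724 0.0507 0.3642] shift [ 0.0403 -0.4378  0.3104] |0.538| rot [-2.6865 -0.3496 -0.5577] deg 158.5
```

>>> servo_tool --targets '[{"x": 0.004,"y": -0.044,"z": 0.031,"rx": 0.04,"ry": -0.04,"rz": 0.025},{"x": 0.008,"y": -0.088,"z": 0.062,"rx": 0.08,"ry": -0.08,"rz": 0.05},{"x": 0.012,"y": -0.12,"z": 0.085,"rx": 0.12,"ry": -0.12,"rz": 0.075},{"x": 0.016,"y": -0.15,"z": 0.106,"rx": 0.16,"ry": -0.16,"rz": 0.1},{"x": 0.02,"y": -0.19,"z": 0.135,"rx": 0.19,"ry": -0.2,"rz": 0.126}]' --gripper 0

```text
time: 0.65
tcp_pos: [0.3263, 0.3498, 0.3843]
tool_rot: [0.554, 1.282, -0.435]
contact_force: [0.8, -0.8, 0.3]
finger_gap: 0.998
```

```bash
python3 - <<'E'
from h import *
delta(k2w([-.029,.0095,.1125+.14]),knobR(-.75))
E
```

```text
t=0.65 joints [ 0.7418 -0.2929  2.0797 -0.1722  1.1827 -0.1228] tcp [0.3263 0.3498 0.3843] F [ 0.7897 -0.7693  0.2567] M [-0.0394  0.1445 -0.0099] gap 0.998
target tcp [0.3724 0.0507 0.3642] shift [ 0.0302 -0.2128  0.2139] |0.303| rot [ 0.1887 -0.2012  0.1238] deg 17.3
```

>>> servo_tool --targets '[{"x": 0.005,"y": -0.034,"z": 0.034,"rx": 0.03,"ry": -0.03,"rz": 0.02},{"x": 0.01,"y": -0.068,"z": 0.068,"rx": 0.07,"ry": -0.07,"rz": 0.045},{"x": 0.015,"y": -0.102,"z": 0.102,"rx": 0.1,"ry": -0.11,"rz": 0.07},{"x": 0.02,"y": -0.136,"z": 0.136,"rx": 0.14,"ry": -0.15,"rz": 0.095},{"x": 0.025,"y": -0.165,"z": 0.166,"rx": 0.188,"ry": -0.2,"rz": 0.124}]'

```text
time: 1.15
tcp_pos: [0.3623, 0.1172, 0.3673]
tool_rot: [0.727, 1.014, -0.499]
contact_force: [1.8, 0.2, 0.3]
finger_gap: 0.998
```

```bash
python3 - <<'E'
from h import *
delta(k2w([-.029,.0095,.1125+.14]),knobR(-.75))
E
```

```text
t=1.15 joints [ 0.2088 -0.6282  2.3447 -0.167   0.9794 -0.4492] tcp [0.3623 0.1172 0.3673] F [1.767  0.1729 0.3206] M [ 0.0397  0.2918 -0.0218] gap 0.998
target tcp [0.3724 0.0507 0.3642] shift [ 0.0104 -0.0384  0.0543] |0.067| rot [-0.001   0.0001 -0.0001] deg 0.1
```

>>> servo_tool --targets '[{"x": 0.003,"y": -0.013,"z": 0.018},{"x": 0.006,"y": -0.026,"z": 0.036},{"x": 0.01,"y": -0.038,"z": 0.054},{"x": 0.01,"y": -0.038,"z": 0.054},{"x": 0.01,"y": -0.038,"z": 0.054}]'

```text
invalid input
```

```bash
python3 - <<'E'
from h import *
d=snap('wrist'); save(d['image'],'w1.png')
delta(k2w([-.029,.0095,.1125+.14]),knobR(-.75))
print(proj(d,k2w([-.029,.0095,.1255])))
E
```

```text
t=1.20 joints [ 0.1986 -0.6298  2.3472 -0.1704  0.9782 -0.4508] tcp [0.3629 0.1131 0.3664] F [ 1.2607 -0.2039 -1.1712] M [ 0.0032  0.2245 -0.0711] gap 1.001
target tcp [0.3724 0.0507 0.3642] shift [ 0.0096 -0.0355  0.0513] |0.063| rot [-0.0064  0.0058  0.0041] deg 0.6
[270.4756 300.453 ]
```

View pics/w1.png

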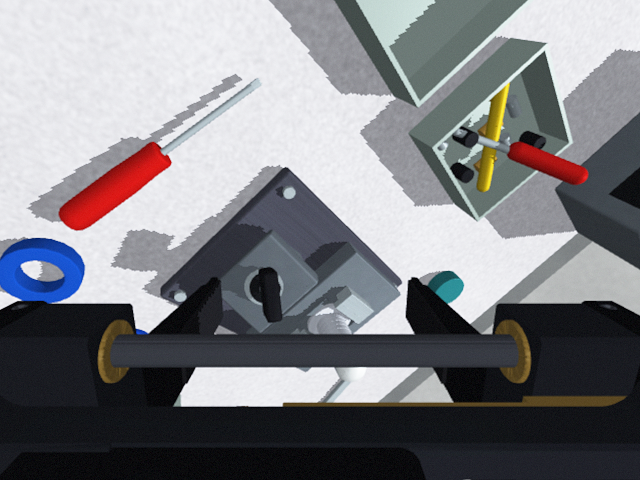

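>>> servo_tool --targets '[{"x": 0.003,"y": -0.013,"z": 0.018,"rx": 0,"ry": 0,"rz": 0},{"x": 0.006,"y": -0.024,"z": 0.034,"rx": 0,"ry": 0,"rz": 0},{"x": 0.01,"y": -0.034,"z": 0.049,"rx": 0,"ry": 0,"rz": 0},{"x": 0.01,"y": -0.034,"z": 0.049,"rx": 0,"ry": 0,"rz": 0},{"x": 0.01,"y": -0.034,"z": 0.049,"rx": 0,"ry": 0,"rz": 0}]'

```text
time: 1.7
tcp_pos: [0.3726, 0.0595, 0.3641]
tool_rot: [0.726, 1.018, -0.499]
contact_force: [-0.1, 0.3, -0.0]
finger_gap: 1.003
```

```bash
python3 - <<'E'
from h import *
d=snap('wrist'); save(d['image'],'w2.png'); crop(d,220,200,420,340,4,'w2c.png')
delta(k2w([-.029,.0095,.1125+.14]),knobR(-.75))
print(proj(d,k2w([-.029,.0095,.1255])))
E
```

```text
t=1.75 joints [ 0.0327 -0.6453  2.3591 -0.0714  0.9642 -0.6621] tcp [0.3726 0.0598 0.3642] F [-0.6325 -0.0773  0.7474] M [0.0134 0.2193 0.0326] gap 0.999
target tcp [0.3724 0.0507 0.3642] shift [ 0.0004 -0.0062  0.0066] |0.009| rot [ 0.0006 -0.003   0.0013] deg 0.2
[307.8711 251.9086]
```

View pics/w2.png

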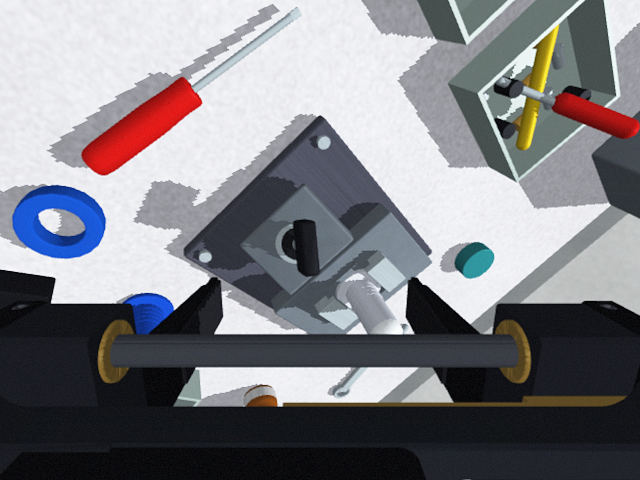

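View pics/w2c.png

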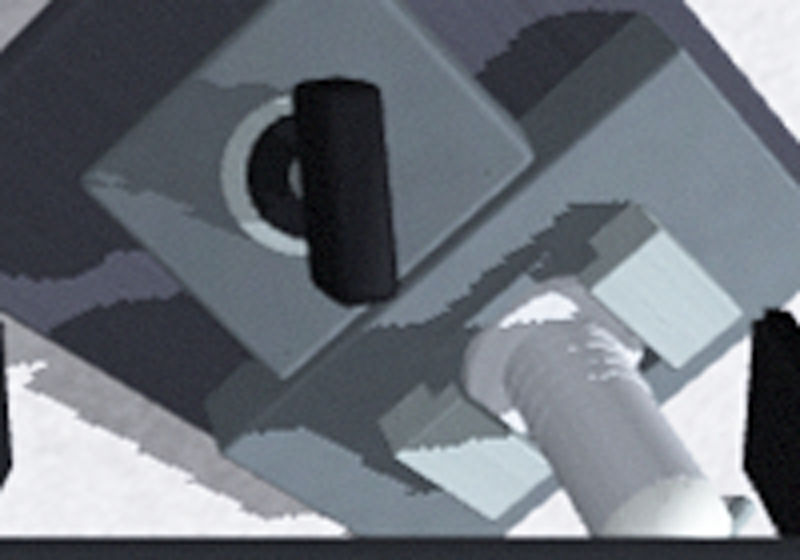

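```bash
python3 - <<'E'
from h import *
d=load('wrist')
g=d['image'].max(2)
ii=[(u,v) for v in range(215,280) for u in range(285,325) if g[v,u]<55]
W=np.array([px(d,*i) for i in ii]); K=(W-V0)@S
print(len(K),np.percentile(K[:,2],[5,25,50,75,95]))
top=np.percentile(K[:,2],75)
m=(abs(K[:,2]-.125)<.006)&(np.linalg.norm(K[:,:2]-np.median(K[:,:2],0),axis=1)<.035); q=K[m]
c=q[:,:2].mean(0);u,s,vt=np.linalg.svd(q[:,:2]-c);t=(q[:,:2]-c)@vt.T
print(m.sum(),c,vt[0],np.arctan(vt[0][1]/vt[0][0]),np.percentile(t,[1,99],axis=0),cv2.minAreaRect(q[:,:2].astype(np.float32)))
A=np.c_[q[:,:2],np.ones(len(q))]; print('plane',np.linalg.lstsq(A,q[:,2],rcond=None)[0], q[:,2].mean())
for th in (-.75,-.68):
  for cc in (c,):
    o=[]
    for sx,sy in ((1,1),(1,-1),(-1,-1),(-1,1)):
        x=np.array([np.cos(th),np.sin(th)])*.023*sx;y=np.array([-np.sin(th),np.cos(th)])*.007*sy
        o.append((proj(d,k2w([*(cc+x+y),.1255]))-[220,200])*4)
    print(th,np.array(o).tolist())
# face corners in crop
for uv in [(85,180),(282,378),(530,158)]:
    p=w2k(px(d,220+uv[0]/4,200+uv[1]/4)); print('face',p)
for uv in [(460,200),(200,130),(300,340),(200,250),(400,150)]:
    print('face in',w2k(px(d,220+uv[0]/4,200+uv[1]/4)))
E
```

```text
1431 [0.0922 0.114  0.1236 0.1257 0.128 ]
980 [-0.0312  0.0112] [ 0.7842 -0.6205] -0.6693451252191456 [[-0.0216 -0.0072]
 [ 0.0218  0.0077]] ((-0.031020574271678925, 0.010914639569818974), (0.015556171536445618, 0.04494719207286835), 50.61492919921875)
plane [ 0.0607 -0.0887  0.1277] 0.12476957734596715
-0.75 [[384.72783294172905, 301.91518353048286], [316.839375615815, 301.92980382361725], [314.1088032421442, 82.50318306610359], [384.90372157457364, 82.46538440940924]]
-0.68 [[392.45211464931367, 299.41478348217856], [324.74422341577383, 303.90928740496474], [306.09950706644713, 85.22170558440882], [376.6799290344952, 80.31343843543993]]
face [-0.0676 -0.0405  0.0822]
face [-0.0003 -0.0419  0.0808]
face [0.0122 0.0342 0.0318]
face in [-0.005   0.0205  0.0843]
face in [-0.0579 -0.0123  0.0827]
face in [-0.0047 -0.0315  0.0819]
face in [-0.037  -0.0333  0.081 ]
face in [-0.023   0.0182  0.0828]
```

```bash
python3 - <<'E'
from h import *
d=load('wrist'); T=cam(d); f=240/np.tan(np.radians(d['fov_y'])/2)
def onplane(u,v,h):
    r=T[:3,:3]@np.array([(u-d['cx'])/f,-(v-d['cy'])/f,-1.]); c=T[:3,3]; n=S[:,2]
    s=(h-(c-V0)@n)/(r@n); return w2k(c+s*r)
for uv in [(220,175),(300,95),(300,255),(300,175)]:
    print('ring',onplane(220+uv[0]/4,200+uv[1]/4,.0825))
print('face corners',[onplane(220+a/4,200+b/4,.082) for a,b in [(85,180),(282,378),(533,158)]])
print('bar',[onplane(220+a/4,200+b/4,.1255) for a,b in [(300,85),(380,85),(397,290),(320,295)]])
# face plane fit
P=[]
for v in range(200,300):
  for u in range(240,352):
    p=w2k(px(d,u,v))
    if abs(p[2]-.082)<.005 and -.065<p[0]<-.003 and abs(p[1])<.038: P.append(p)
P=np.array(P);A=np.c_[P[:,:2],np.ones(len(P))]; print(len(P),np.linalg.lstsq(A,P[:,2],rcond=None)[0])
# base corners from wrist image
for uv in [(321,116),(185,248),(430,250)]: print('base',(px(d,*uv,z=.016)-V0)@Rv)
crop(d,170,100,450,320,2.85,'w2d.png')
E
```

```text
ring [-0.0471 -0.0166  0.0825]
ring [-0.0481  0.0102  0.0825]
ring [-0.0203 -0.0165  0.0825]
ring [-0.0344 -0.0029  0.0825]
face corners [array([-0.0676, -0.0406,  0.082 ]), array([-0.0006, -0.0415,  0.082 ]), array([-0.0004,  0.0393,  0.082 ])]
bar [array([-0.0543,  0.0194,  0.1255]), array([-0.0435,  0.0309,  0.1255]), array([-0.0098,  0.0043,  0.1255]), array([-0.0198, -0.0081,  0.1255])]
3652 [-0.0031 -0.0065  0.082 ]
base [-0.1213  0.0916  0.016 ]
base [-0.1228 -0.0867  0.016 ]
base [0.1133 0.0913 0.016 ]
```

View pics/w2d.png

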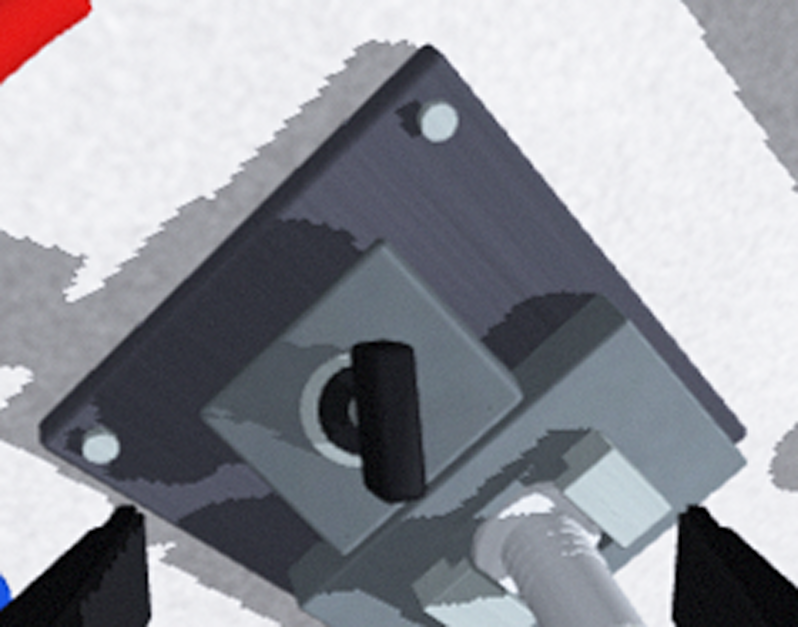

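```bash
python3 - <<'E'
from h import *
def draw(n,box,k,fn,c,th,rc):
    d=load(n); u0,v0,u1,v1=box
    im=cv2.resize(d['image'][v0:v1,u0:u1],None,fx=k,fy=k,interpolation=cv2.INTER_CUBIC).copy()
    im=cv2.convertScaleAbs(im,alpha=1.8,beta=20)
    P=lambda p: tuple(int(x) for x in ((proj(d,k2w(p))-[u0-.5,v0-.5])*k))
    x=np.array([np.cos(th),np.sin(th)]);y=np.array([-x[1],x[0]])
    for h,col in ((.128,(255,0,0)),(.102,(255,255,0))):
        q=[P([*(c+x*.023*a+y*.007*b),h]) for a,b in ((1,1),(1,-1),(-1,-1),(-1,1))]
        cv2.polylines(im,[np.array(q)],True,col,1)
    q=[P([rc[0]+.0145*np.cos(t),rc[1]+.0145*np.sin(t),.082]) for t in np.linspace(0,6.28,40)]
    cv2.polylines(im,[np.array(q)],True,(0,255,0),1)
    return im
for tag,c in (('e',np.array([-.031,.0112])),):
    a=draw('top',(270,215,330,265),6.6,'',c,-.67,(-.0344,-.0029)); b=draw('side',(270,180,330,240),6.6,'',c,-.67,(-.0344,-.0029)); w=draw('wrist',(265,205,335,285),5,'',c,-.67,(-.0344,-.0029))
    H=400; im=np.full((H,1200,3),0,np.uint8); im[:a.shape[0],:a.shape[1]]=a[:H]; im[:min(H,b.shape[0]),400:400+b.shape[1]]=b[:H]; im[:400,800:800+w.shape[1]]=w[:H]
    save(cv2.resize(im,(798,266)),'ov.png'); save(np.hstack([a[:330,:396],b[:330,:396]]),'ov_ts.png'); save(w,'ov_w.png')
E
```

```text
(no output)
```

View pics/ov_ts.png

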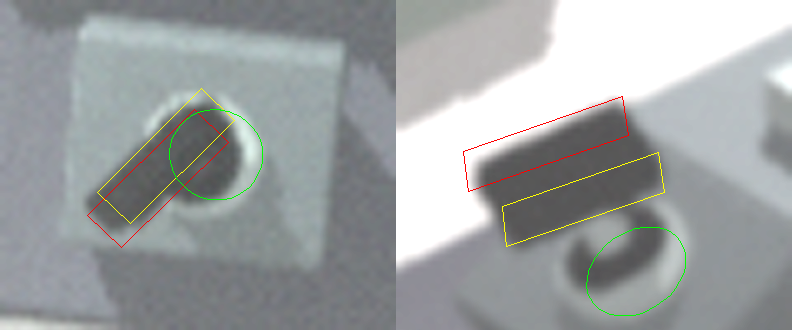

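View pics/ov_w.png

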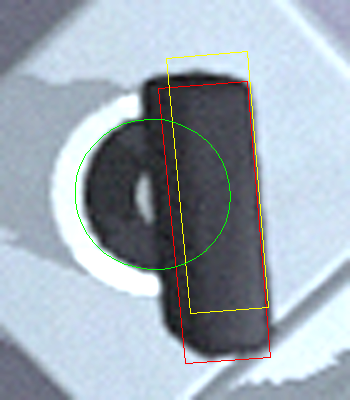

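```bash
python3 - <<'E'
from h import *
c=k2w([-.033,.004,.105])
for ang in (.45,):
    Q=R.from_rotvec(S[:,0]*ang).as_matrix(); M=Q@knobR(-.75); print(M)
    delta(c-M[:,0]*.13,M)
E
```

```text
[[ 0.4502  0.5263  0.7213]
 [ 0.392   0.6093 -0.6892]
 [-0.8023  0.593   0.068 ]]
t=1.75 joints [ 0.0327 -0.6453  2.3591 -0.0714  0.9642 -0.6621] tcp [0.3726 0.0598 0.3642] F [-0.6325 -0.0773  0.7474] M [0.0134 0.2193 0.0326] gap 0.999
target tcp [ 0.3767 -0.0868  0.3201] shift [ 0.0477 -0.1088  0.0968] |0.153| rot [-0.0001  0.3037  0.3306] deg 25.7
```

>>> servo_tool --targets '[{"x": 0.01,"y": -0.026,"z": 0.023,"rx": 0,"ry": 0.07,"rz": 0.08},{"x": 0.02,"y": -0.052,"z": 0.046,"rx": 0,"ry": 0.14,"rz": 0.16},{"x": 0.03,"y": -0.08,"z": 0.071,"rx": 0,"ry": 0.22,"rz": 0.24},{"x": 0.045,"y": -0.108,"z": 0.096,"rx": 0,"ry": 0.3,"rz": 0.33},{"x": 0.045,"y": -0.108,"z": 0.096,"rx": 0,"ry": 0.3,"rz": 0.33}]'

```text
time: 2.25
tcp_pos: [0.3754, -0.0886, 0.3212]
tool_rot: [0.972, 1.147, -0.106]
contact_force: [-0.2, 0.6, -1.1]
finger_gap: 0.998
```

```bash
python3 - <<'E'
from h import *
d=snap('wrist'); d=snap('wrist'); save(d['image'],'w3.png'); s=d['s'];print(s['time'],s['joint_pos'],abs(s['joint_velocities']).max())
u,v=proj(d,k2w([-.033,.004,.105])).astype(int);print(u,v)
u0=max(0,u-80);v0=max(0,v-60);crop(d,u0,v0,u0+160,v0+120,5,'w3c.png');print(u0,v0)
E
```

```text
2.3 [-0.5225 -0.5284  2.3802  0.6664  1.1455 -1.5865] 0.10338542222400325
315 239
235 179
```

View pics/w3c.png

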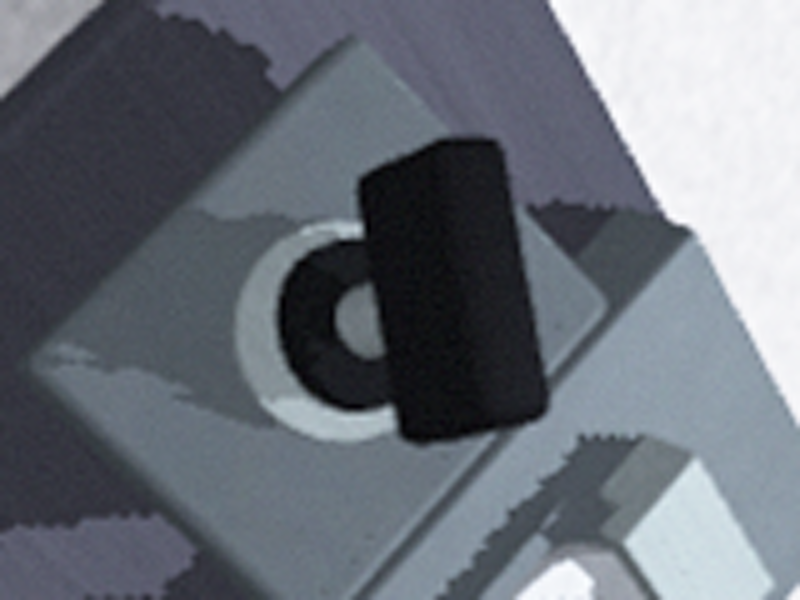

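```bash
python3 - <<'E'
from h import *
d=load('wrist'); T=cam(d); f=240/np.tan(np.radians(d['fov_y'])/2)
def onplane(a,b,h):
    u=235+a/5-.4; v=179+b/5-.4
    r=T[:3,:3]@np.array([(u-d['cx'])/f,-(v-d['cy'])/f,-1.]); c=T[:3,3]; n=S[:,2]
    s=(h-(c-V0)@n)/(r@n); return w2k(c+s*r)
D=lambda a,b: w2k(px(d,235+a/5-.4,179+b/5-.4))
print('outer',[onplane(*p,.128) for p in [(437,145),(503,142),(548,412),(490,428)]])
print('lower',[onplane(*p,.102) for p in [(360,183),(400,437)]])
print('ring',[onplane(*p,.083) for p in [(236,335),(340,220),(340,440)]])
for p in [(400,300),(380,220),(415,400),(440,300),(470,280),(465,180),(500,380),(520,390),(365,325),(310,330),(250,340),(150,330),(355,150),(330,500)]: print(p,D(*p))
E
```

```text
outer [array([-0.0511,  0.0186,  0.128 ]), array([-0.044 ,  0.0268,  0.128 ]), array([-0.0101,  0.002 ,  0.128 ]), array([-0.0153, -0.0064,  0.128 ])]
lower [array([-0.0522,  0.0139,  0.102 ]), array([-0.0184, -0.0115,  0.102 ])]
ring [array([-0.0471, -0.015 ,  0.083 ]), array([-0.0479,  0.0125,  0.083 ]), array([-0.0213, -0.0151,  0.083 ])]
(400, 300) [-0.036   0.0018  0.1126]
(380, 220) [-0.0466  0.0098  0.1088]
(415, 400) [-0.0235 -0.0081  0.1136]
(440, 300) [-0.0332  0.0038  0.122 ]
(470, 280) [-0.0329  0.008   0.1267]
(465, 180) [-0.0436  0.0195  0.124 ]
(500, 380) [-0.0192  0.      0.1279]
(520, 390) [-0.0157  0.0012  0.1278]
(365, 325) [-0.0353 -0.0022  0.1012]
(310, 330) [-0.04   -0.0075  0.0929]
(250, 340) [-0.045  -0.0143  0.085 ]
(150, 330) [-0.0581 -0.0245  0.0814]
(355, 150) [-0.0544  0.0236  0.0825]
(330, 500) [-0.0148 -0.0234  0.0805]
```

The bar sits about 10 mm off the hub/pin axis in all three views. The hub is centred on the face, so I take its centre as the turning axis and carry the grip along an arc. I will check this against the forces during the first small twist.

```bash
python3 - <<'E'
from h import *
print(w2k(status.observe()['tcp_pos']))
delta(k2w([-.031,.009,.124+.06]),knobR(-.67))
E
```

```text
[-0.0331 -0.1271  0.378 ]
t=2.35 joints [-0.5191 -0.5301  2.3802  0.6645  1.1447 -1.5832] tcp [ 0.3757 -0.0869  0.3218] F [-0.201   0.2468  0.6363] M [-0.2981  0.2718 -0.0169] gap 0.999
target tcp [0.4016 0.0473 0.3022] shift [ 0.0795  0.0837 -0.0757] |0.138| rot [-0.0821 -0.2904 -0.3391] deg 26.0
```

>>> servo_tool --targets '[{"x": 0.01,"y": 0.019,"z": -0.017,"rx": -0.02,"ry": -0.07,"rz": -0.08},{"x": 0.022,"y": 0.038,"z": -0.035,"rx": -0.04,"ry": -0.14,"rz": -0.16},{"x": 0.045,"y": 0.06,"z": -0.055,"rx": -0.06,"ry": -0.22,"rz": -0.25},{"x": 0.0795,"y": 0.0837,"z": -0.0757,"rx": -0.082,"ry": -0.29,"rz": -0.339},{"x": 0.0795,"y": 0.0837,"z": -0.0757,"rx": -0.082,"ry": -0.29,"rz": -0.339}]'

```text
time: 2.85
tcp_pos: [0.4008, 0.0528, 0.303]
tool_rot: [0.647, 1.027, -0.446]
contact_force: [0.1, -0.3, 0.0]
finger_gap: 0.999
```

```bash
python3 - <<'E'
from h import *
d=snap('wrist'); d=snap('wrist'); save(d['image'],'w4.png')
delta(k2w([-.031,.009,.124+.06]),knobR(-.67))
delta(k2w([-.031,.009,.124]),knobR(-.67))
u,v=proj(d,k2w([-.031,.009,.128])).astype(int);print(u,v)
u0=max(0,u-60);v0=max(0,v-60);crop(d,u0,v0,u0+120,v0+120,5,'w4c.png');print(u0,v0)
E
```

```text
t=2.95 joints [ 0.0068 -0.4985  2.3784 -0.0622  0.7913 -0.7721] tcp [0.4008 0.0518 0.3028] F [1.2791 0.4731 0.5752] M [-0.0612  0.3005  0.0113] gap 1.001
target tcp [0.4016 0.0473 0.3022] shift [ 0.001  -0.003   0.0034] |0.005| rot [ 0.0102 -0.0012 -0.0047] deg 0.6
t=2.95 joints [ 0.0068 -0.4985  2.3784 -0.0622  0.7913 -0.7721] tcp [0.4008 0.0518 0.3028] F [1.2791 0.4731 0.5752] M [-0.0612  0.3005  0.0113] gap 1.001
target tcp [0.4287 0.0446 0.2488] shift [ 0.061  -0.0033  0.0034] |0.061| rot [ 0.0102 -0.0012 -0.0047] deg 0.6
307 279
247 219
```

View pics/w4.png

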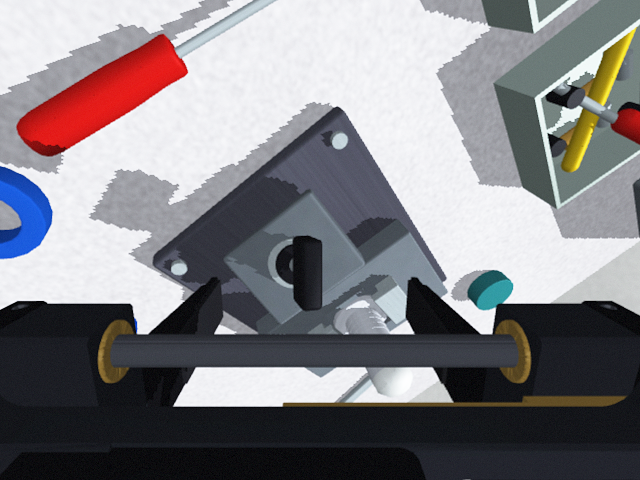

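View pics/w4c.png

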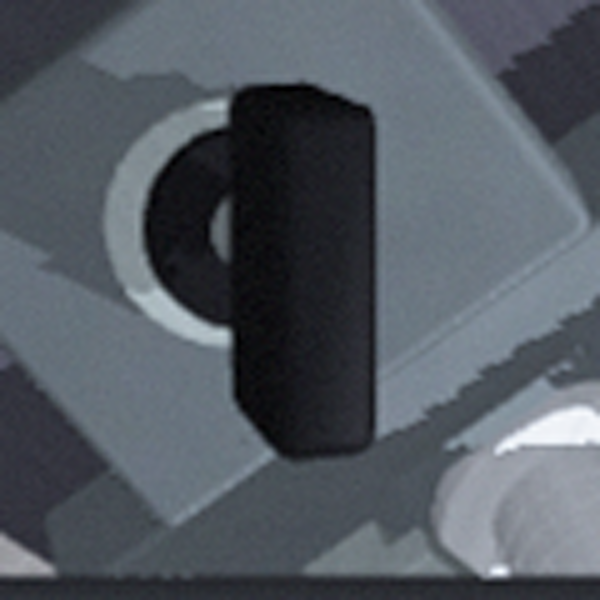

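```bash
python3 - <<'E'
from h import *
d=load('wrist')
g=d['image'].max(2)
def K(u,v): return w2k(px(d,u,v))
def fit(u0,u1,v0,v1):
    P=np.array([K(u,v) for u in range(u0,u1) for v in range(v0,v1)])
    c=np.median(P,0); P=P[np.linalg.norm(P-c,axis=1)<.03]
    c=P.mean(0); _,s,vt=np.linalg.svd(P-c); print(len(P),c,'n',vt[2]*np.sign(vt[2][2]),'rms',s[2]/np.sqrt(len(P)))
fit(247+294//5+1,247+370//5,219+125//5,219+430//5)
fit(247+238//5+1,247+285//5,219+105//5,219+390//5)
for v in (130,200,270,340,410):
    print(v,[tuple(np.round(K(247+a//5,219+v//5)*1000,1)) for a in range(235,375,15)])
E
```

```text
911 [-0.0306  0.0134  0.125 ] n [0.1309 0.3358 0.9328] rms 0.000606865156901806
508 [-0.0378  0.0077  0.1203] n [-0.6075 -0.7129  0.3503] rms 0.00037779792391840107
130 [(np.float64(-49.5), np.float64(12.2), np.float64(108.1)), (np.float64(-49.6), np.float64(15.3), np.float64(115.4)), (np.float64(-49.8), np.float64(18.1), np.float64(122.2)), (np.float64(-49.1), np.float64(20.0), np.float64(124.7)), (np.float64(-48.0), np.float64(21.5), np.float64(124.8)), (np.float64(-46.6), np.float64(22.7), np.float64(123.3)), (np.float64(-45.4), np.float64(24.1), np.float64(122.9)), (np.float64(-44.2), np.float64(25.5), np.float64(122.7)), (np.float64(-43.0), np.float64(26.9), np.float64(122.6)), (np.float64(-41.7), np.float64(28.3), np.float64(121.7))]
200 [(np.float64(-42.3), np.float64(6.6), np.float64(110.0)), (np.float64(-42.5), np.float64(9.6), np.float64(116.2)), (np.float64(-42.8), np.float64(12.6), np.float64(122.7)), (np.float64(-42.3), np.float64(14.7), np.float64(125.5)), (np.float64(-40.9), np.float64(15.9), np.float64(124.6)), (np.float64(-39.7), np.float64(17.3), np.float64(124.0)),
[... 1273 characters left out ...]
)), (np.float64(-22.0), np.float64(10.7), np.float64(125.6)), (np.float64(-20.1), np.float64(11.7), np.float64(123.3))]
410 [(np.float64(-18.5), np.float64(-12.5), np.float64(108.7)), (np.float64(-20.4), np.float64(-7.8), np.float64(118.6)), (np.float64(-21.0), np.float64(-4.6), np.float64(124.1)), (np.float64(-21.4), np.float64(-1.7), np.float64(128.7)), (np.float64(-20.1), np.float64(-0.3), np.float64(128.3)), (np.float64(-18.6), np.float64(0.8), np.float64(127.2)), (np.float64(-17.7), np.float64(2.5), np.float64(128.0)), (np.float64(-16.0), np.float64(3.6), np.float64(126.4)), (np.float64(-14.5), np.float64(4.9), np.float64(125.7)), (np.float64(-12.8), np.float64(6.0), np.float64(124.1))]
```

The depth fit shows more: the bar's outer face tilts about 20° sideways from the sloping face. It leans 27° from vertical, but at about 45° azimuth instead of straight to -x. The bar centre lies on the line from the hub centre along that tilted normal, so I will align the tool to the bar as measured and let the forces show the true turning axis.

```bash
cat >> h.py <<'E'
Rz0=R.from_euler('z',-.75).as_matrix()
KF=Rv@Rz0@B.T          # columns x_k,y_k,n in world at start (measured bar frame)
KC=k2w([-.032,.0087,.113])
def gripR(q=0.,axis=None):
    n=KF[:,2] if axis is None else axis
    M=R.from_rotvec(np.array(n)*q).as_matrix()@KF
    return np.column_stack([-M[:,2],M[:,1],M[:,0]])
E
python3 - <<'E'
from h import *
n=KF[:,2];print(KF,KC)
delta(KC+n*.065,gripR())
M=gripR(); print('z az',np.arctan2(M[1,2],M[0,2]))
E
```

```text
[[ 0.588   0.7513 -0.2996]
 [-0.6694  0.66    0.3411]
 [ 0.454   0.      0.891 ]] [0.51   0.0361 0.0862]
t=2.95 joints [ 0.0068 -0.4985  2.3784 -0.0622  0.7913 -0.7721] tcp [0.4008 0.0518 0.3028] F [1.2791 0.4731 0.5752] M [-0.0612  0.3005  0.0113] gap 1.001
target tcp [0.4392 0.1166 0.2964] shift [ 0.0204  0.0695 -0.0218] |0.076| rot [ 0.0146 -0.1094 -0.3208] deg 19.4
z az -0.8500000000000001
```

>>> servo_tool --targets '[{"x": 0.004,"y": 0.017,"z": -0.005,"rx": 0.003,"ry": -0.027,"rz": -0.08},{"x": 0.008,"y": 0.034,"z": -0.01,"rx": 0.007,"ry": -0.054,"rz": -0.16},{"x": 0.014,"y": 0.052,"z": -0.016,"rx": 0.011,"ry": -0.08,"rz": -0.24},{"x": 0.02,"y": 0.0695,"z": -0.0218,"rx": 0.0146,"ry": -0.109,"rz": -0.321},{"x": 0.02,"y": 0.0695,"z": -0.0218,"rx": 0.0146,"ry": -0.109,"rz": -0.321}]'

```text
time: 3.45
tcp_pos: [0.4407, 0.1145, 0.2976]
tool_rot: [0.469, 1.03, -0.765]
contact_force: [0.4, 0.1, -0.1]
finger_gap: 0.997
```

```bash
python3 - <<'E'
from h import *
d=snap('wrist'); d=snap('wrist'); save(d['image'],'w5.png')
delta(KC+KF[:,2]*.065,gripR())
u,v=proj(d,KC+KF[:,2]*.013).astype(int);print(u,v)
u0=max(0,u-60);v0=max(0,v-60);crop(d,u0,v0,u0+120,v0+120,5,'w5c.png');print(u0,v0)
o=[]
for a,b in ((1,1),(1,-1),(-1,-1),(-1,1)): o.append((proj(d,KC+KF@[.023*a,.007*b,.013])-[u0-.5,v0-.5])*5)
print(np.round(o))
E
```

```text
t=3.55 joints [ 0.2232 -0.2672  2.226  -0.492   1.0051 -0.2607] tcp [0.4398 0.1131 0.2973] F [-0.9018 -0.4807  0.5058] M [ 0.1268  0.1506 -0.0427] gap 1.003
target tcp [0.4392 0.1166 0.2964] shift [-0.0006  0.0019 -0.0031] |0.004| rot [-0.0061 -0.0013  0.0018] deg 0.4
316 272
256 212
[[364. 479.]
 [250. 480.]
 [246. 116.]
 [366. 115.]]
```

View pics/w5c.png

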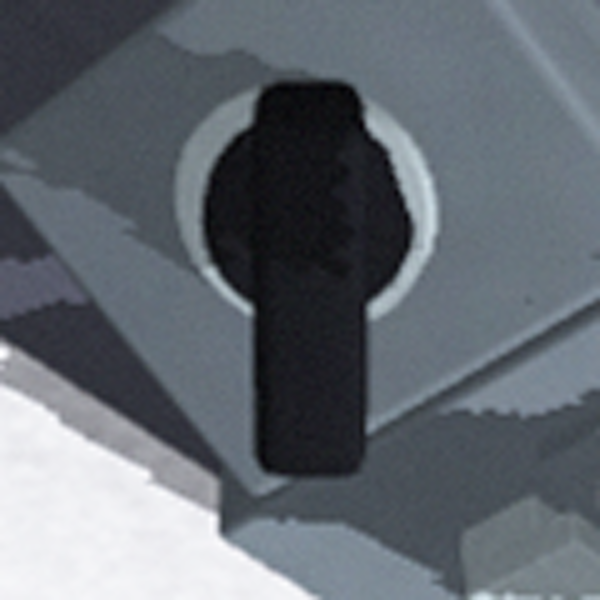

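>>> servo_tool --targets '[{"x": 0.015,"y": 0.001,"z": -0.001,"rx": 0,"ry": 0,"rz": 0},{"x": 0.03,"y": 0.002,"z": -0.002,"rx": 0,"ry": 0,"rz": 0},{"x": 0.045,"y": 0.002,"z": -0.003,"rx": 0,"ry": 0,"rz": 0},{"x": 0.058,"y": 0.002,"z": -0.003,"rx": 0,"ry": 0,"rz": 0},{"x": 0.058,"y": 0.002,"z": -0.003,"rx": 0,"ry": 0,"rz": 0}]'

```text
time: 4.05
tcp_pos: [0.4562, 0.095, 0.2426]
tool_rot: [0.471, 1.031, -0.77]
contact_force: [0.0, -1.4, -0.6]
finger_gap: 1.002
```

```bash
python3 - <<'E'
from h import *
delta(KC+KF[:,2]*.005,gripR())
d=snap('wrist'); save(d['image'],'w6.png')
E
```

```text
t=4.05 joints [ 0.1758 -0.1601  2.2406 -0.5291  0.8824 -0.2313] tcp [0.4562 0.095  0.2426] F [ 0.0307 -1.4319 -0.6297] M [0.1522 0.1992 0.0468] gap 1.002
target tcp [0.4572 0.0962 0.243 ] shift [-0.0004  0.0015  0.    ] |0.002| rot [-0.0079 -0.002   0.0061] deg 0.6
```

View pics/w6.png

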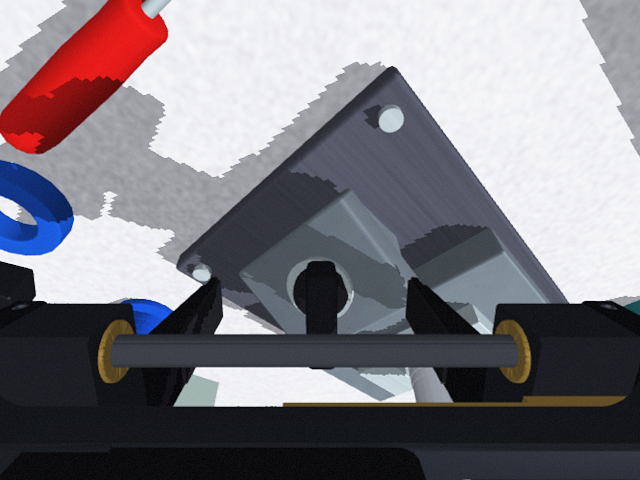

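>>> servo_tool --targets '[{"x": 0,"y": 0.0025,"z": 0,"rx": 0,"ry": 0,"rz": 0},{"x": 0,"y": 0.0025,"z": 0,"rx": 0,"ry": 0,"rz": 0},{"x": 0,"y": 0.0025,"z": 0,"rx": 0,"ry": 0,"rz": 0},{"x": 0,"y": 0.0025,"z": 0,"rx": 0,"ry": 0,"rz": 0},{"x": 0,"y": 0.0025,"z": 0,"rx": 0,"ry": 0,"rz": 0}]' --gripper 1

```text
time: 4.6
tcp_pos: [0.4589, 0.098, 0.2442]
tool_rot: [0.471, 1.028, -0.767]
contact_force: [-0.5, 0.5, 0.1]
finger_gap: 0.636
```

>>> servo_tool --targets '[{"x": 0,"y": 0,"z": 0,"rx": 0,"ry": 0,"rz": 0},{"x": 0,"y": 0,"z": 0,"rx": 0,"ry": 0,"rz": 0},{"x": 0,"y": 0,"z": 0,"rx": 0,"ry": 0,"rz": 0},{"x": 0,"y": 0,"z": 0,"rx": 0,"ry": 0,"rz": 0},{"x": 0,"y": 0,"z": 0,"rx": 0,"ry": 0,"rz": 0}]'

```text
time: 5.1
tcp_pos: [0.4589, 0.0979, 0.244]
tool_rot: [0.471, 1.029, -0.768]
contact_force: [-0.5, -0.2, -0.0]
finger_gap: 0.213
```

```bash
cat >> h.py <<'E'
def ktool():
    s=status.observe(); R0=R.from_rotvec(s['tool_rot']).as_matrix()
    print('F tool',R0.T@s['contact_force'],'M tool',R0.T@s['wrist_torque'],'gap mm %.1f'%(s['finger_gap']*95))
    g=s['tcp_pos']+R0[:,0]*.171
    print('grasp-KC in KF (mm)',KF.T@(g-KC)*1000,'rot vs gripR0 in tool',R.from_matrix(gripR().T@R0).as_rotvec(), 't',s['time'])
E
python3 -c "
from h import *
ktool()"
```

```text
F tool [-0.0596 -0.5356 -0.1571] M tool [-0.044   0.246  -0.0599] gap mm 20.2
grasp-KC in KF (mm) [0.2282 1.747  5.9976] rot vs gripR0 in tool [ 0.0073  0.0002 -0.0036] t 5.1
```

>>> servo_tool --targets '[{"x": 0,"y": 0,"z": 0,"rx": 0,"ry": 0,"rz": 0},{"x": 0,"y": 0,"z": 0,"rx": 0,"ry": 0,"rz": 0},{"x": 0,"y": 0,"z": 0,"rx": 0,"ry": 0,"rz": 0},{"x": 0,"y": 0,"z": 0,"rx": 0,"ry": 0,"rz": 0},{"x": 0,"y": 0,"z": 0,"rx": 0,"ry": 0,"rz": 0}]'

```text
time: 5.6
tcp_pos: [0.4585, 0.0976, 0.2439]
tool_rot: [0.469, 1.029, -0.769]
contact_force: [-6.0, -2.1, 3.4]
finger_gap: 0.144
```

```bash
python3 -c "
from h import *
ktool()"
```

```text
F tool [-4.0507 -5.8867 -0.5904] M tool [-0.2031  0.2067 -0.8425] gap mm 13.7
grasp-KC in KF (mm) [0.2072 0.96   5.9717] rot vs gripR0 in tool [ 0.0068  0.0002 -0.0058] t 5.6
```

>>> servo_tool --targets '[{"x": 0,"y": -0.0005,"z": 0,"rx": -0.12,"ry": 0,"rz": 0},{"x": 0,"y": -0.0005,"z": 0,"rx": -0.25,"ry": 0,"rz": 0},{"x": 0,"y": -0.0005,"z": 0,"rx": -0.25,"ry": 0,"rz": 0},{"x": 0,"y": -0.0005,"z": 0,"rx": -0.25,"ry": 0,"rz": 0},{"x": 0,"y": -0.0005,"z": 0,"rx": -0.25,"ry": 0,"rz": 0}]'

```text
time: 6.1
tcp_pos: [0.4582, 0.0975, 0.2438]
tool_rot: [0.258, 1.108, -0.631]
contact_force: [-4.4, -0.4, 3.0]
finger_gap: 0.156
```

```bash
python3 -c "
from h import *
ktool()
d=snap('wrist'); save(d['image'],'w7.png')
d=snap('top'); crop(d,250,140,360,280,5,'t7.png')"
```

```text
F tool [-3.8675 -3.2968 -1.7675] M tool [ 0.5829  0.7718 -0.6456] gap mm 14.8
grasp-KC in KF (mm) [-0.1335  0.8311  5.9304] rot vs gripR0 in tool [-0.2398  0.0016 -0.0046] t 6.1
```

View pics/w7.png

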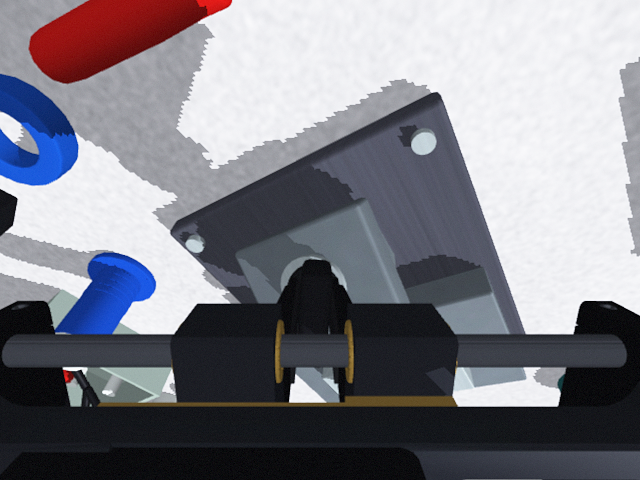

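>>> servo_tool --targets '[{"x": 0,"y": 0,"z": 0,"rx": -0.14,"ry": 0,"rz": 0},{"x": 0,"y": 0,"z": 0,"rx": -0.2,"ry": 0,"rz": 0},{"x": 0,"y": 0,"z": 0,"rx": -0.2,"ry": 0,"rz": 0},{"x": 0,"y": 0,"z": 0,"rx": -0.2,"ry": 0,"rz": 0},{"x": 0,"y": 0,"z": 0,"rx": -0.2,"ry": 0,"rz": 0}]'

```text
time: 6.7
tcp_pos: [0.4582, 0.0975, 0.2439]
tool_rot: [0.083, 1.162, -0.515]
contact_force: [-5.6, -0.6, 2.4]
finger_gap: 0.147
```

```bash
python3 -c "
from h import *
ktool()
d=snap('wrist'); save(d['image'],'w8.png');crop(d,220,180,420,320,4,'w8c.png')
d=snap('side'); crop(d,245,150,415,280,4.5,'s8.png')"
```

```text
F tool [-3.6093 -3.3681 -3.5847] M tool [ 0.0413  0.8328 -0.4542] gap mm 14.0
grasp-KC in KF (mm) [0.1041 0.8371 5.9906] rot vs gripR0 in tool [-0.4423  0.0011 -0.0048] t 6.7
```

View pics/w8c.png

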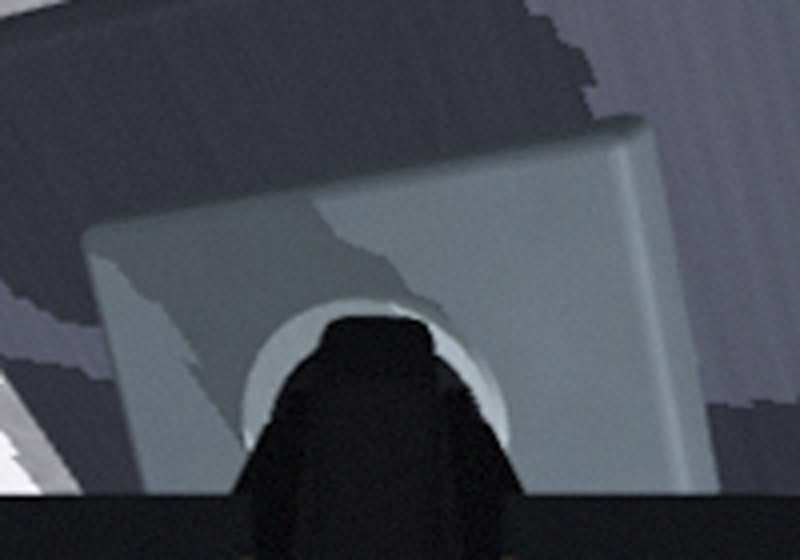

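View pics/s8.png

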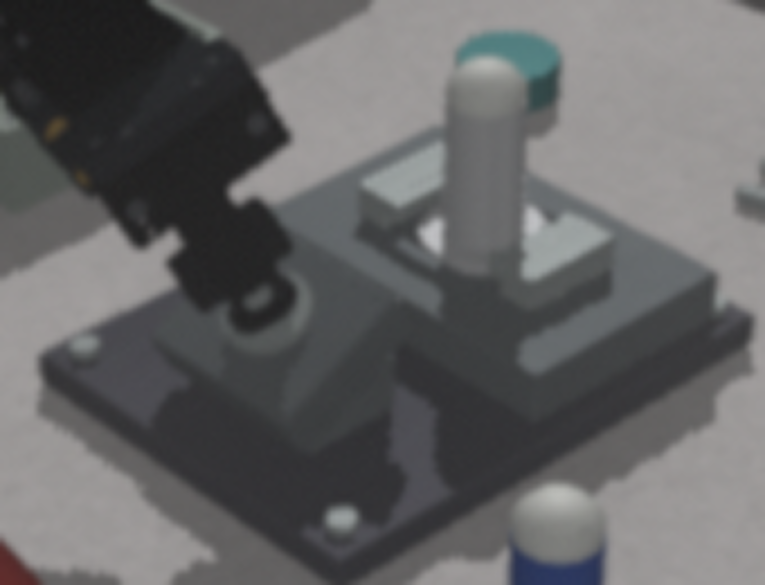

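>>> servo_tool --targets '[{"x": 0,"y": 0,"z": 0,"rx": -0.13,"ry": 0,"rz": 0},{"x": 0,"y": 0,"z": 0,"rx": -0.26,"ry": 0,"rz": 0},{"x": 0,"y": 0,"z": 0,"rx": -0.39,"ry": 0,"rz": 0},{"x": 0,"y": 0,"z": 0,"rx": -0.52,"ry": 0,"rz": 0},{"x": 0,"y": 0,"z": 0,"rx": -0.6,"ry": 0,"rz": 0}]'

```text
time: 7.3
tcp_pos: [0.4582, 0.0974, 0.2439]
tool_rot: [-0.437, 1.274, -0.147]
contact_force: [-5.6, -2.4, 4.3]
finger_gap: 0.145
```

```bash
python3 -c "
from h import *
ktool()"
```

```text
F tool [-4.7102 -3.1747 -4.9387] M tool [ 0.0127  0.9155 -0.0637] gap mm 13.8
grasp-KC in KF (mm) [0.2086 0.7237 5.9732] rot vs gripR0 in tool [-1.0467  0.0025 -0.0048] t 7.3
```

>>> servo_tool --targets '[{"x": 0,"y": 0,"z": 0,"rx": -0.13,"ry": 0,"rz": 0},{"x": 0,"y": 0,"z": 0,"rx": -0.26,"ry": 0,"rz": 0},{"x": 0,"y": 0,"z": 0,"rx": -0.38,"ry": 0,"rz": 0},{"x": 0,"y": 0,"z": 0,"rx": -0.48,"ry": 0,"rz": 0},{"x": 0,"y": 0,"z": 0,"rx": -0.48,"ry": 0,"rz": 0}]'

```text
time: 7.8
tcp_pos: [0.4583, 0.0973, 0.244]
tool_rot: [-0.844, 1.307, 0.162]
contact_force: [-5.8, -1.6, 2.9]
finger_gap: 0.148
```

```bash
python3 -c "
from h import *
ktool()"
```

```text
F tool [-3.772   0.7428 -5.4383] M tool [0.4471 0.9091 0.2856] gap mm 14.0
grasp-KC in KF (mm) [0.3306 0.7073 5.9927] rot vs gripR0 in tool [-1.5228  0.0038 -0.0042] t 7.8
```

>>> servo_tool --targets '[{"x": 0,"y": 0,"z": 0,"rx": -0.04,"ry": 0,"rz": 0},{"x": 0,"y": 0,"z": 0,"rx": -0.04,"ry": 0,"rz": 0},{"x": 0,"y": 0,"z": 0,"rx": -0.04,"ry": 0,"rz": 0},{"x": 0,"y": 0,"z": 0,"rx": -0.04,"ry": 0,"rz": 0},{"x": 0,"y": 0,"z": 0,"rx": -0.04,"ry": 0,"rz": 0}]'

```text
time: 8.3
tcp_pos: [0.4583, 0.0973, 0.244]
tool_rot: [-0.875, 1.308, 0.186]
contact_force: [-4.5, -2.6, 3.3]
finger_gap: 0.153
```

```bash
python3 -c "
from h import *
ktool()"
```

```text
F tool [-3.3697 -0.6373 -5.1506] M tool [0.7185 0.8997 0.2712] gap mm 14.6
grasp-KC in KF (mm) [0.3254 0.6957 5.9901] rot vs gripR0 in tool [-1.5596  0.0042 -0.0038] t 8.3
```

>>> servo_tool --targets '[{"x": 0,"y": 0,"z": 0,"rx": 0.02,"ry": 0,"rz": 0},{"x": 0,"y": 0,"z": 0,"rx": 0.04,"ry": 0,"rz": 0},{"x": 0,"y": 0,"z": 0,"rx": 0.04,"ry": 0,"rz": 0},{"x": 0,"y": 0,"z": 0,"rx": 0.04,"ry": 0,"rz": 0},{"x": 0,"y": 0,"z": 0,"rx": 0.04,"ry": 0,"rz": 0}]' --gripper 0.6

```text
time: 8.8
tcp_pos: [0.4586, 0.0977, 0.244]
tool_rot: [-0.844, 1.305, 0.163]
contact_force: [-0.6, 0.2, -0.4]
finger_gap: 0.398
```

```bash
python3 -c "
from h import *
ktool()"
```

```text
F tool [ 0.1327  0.6393 -0.4019] M tool [-0.0866 -0.0281  0.3327] gap mm 37.8
grasp-KC in KF (mm) [0.2462 1.4627 6.039 ] rot vs gripR0 in tool [-1.523   0.0025 -0.0025] t 8.8
```

>>> servo_tool --targets '[{"x": -0.02,"y": 0,"z": 0,"rx": 0,"ry": 0,"rz": 0},{"x": -0.05,"y": 0,"z": 0,"rx": 0,"ry": 0,"rz": 0},{"x": -0.08,"y": 0,"z": 0,"rx": 0,"ry": 0,"rz": 0},{"x": -0.1,"y": 0,"z": 0,"rx": 0,"ry": 0,"rz": 0},{"x": -0.1,"y": 0,"z": 0,"rx": 0,"ry": 0,"rz": 0}]'

```text
time: 9.3
tcp_pos: [0.4293, 0.1327, 0.3364]
tool_rot: [-0.843, 1.299, 0.162]
contact_force: [-0.1, -0.1, -0.2]
finger_gap: 0.398
```

```bash
python3 -c "
from h import *
ktool()
d=snap('wrist'); save(d['image'],'w9.png')
d=snap('top'); crop(d,230,140,380,280,5,'t9.png')
d=snap('side'); crop(d,245,150,415,280,4.5,'s9.png')"
```

```text
F tool [ 0.1487  0.0358 -0.1532] M tool [ 0.0273 -0.0296  0.3145] gap mm 37.8
grasp-KC in KF (mm) [  2.0097   3.5669 109.0829] rot vs gripR0 in tool [-1.5216 -0.0042 -0.0002] t 9.3
```

View pics/w9.png

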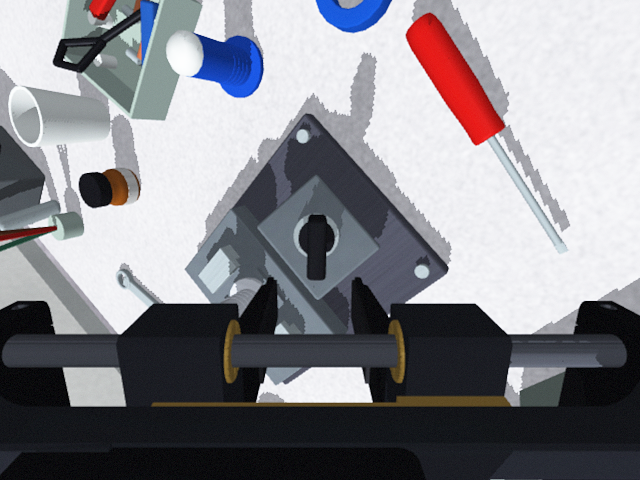

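View pics/s9.png

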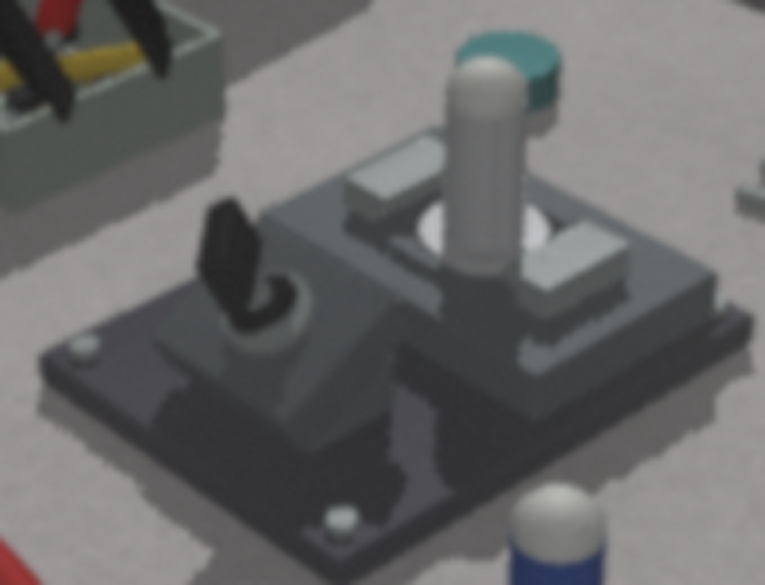

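View pics/t9.png

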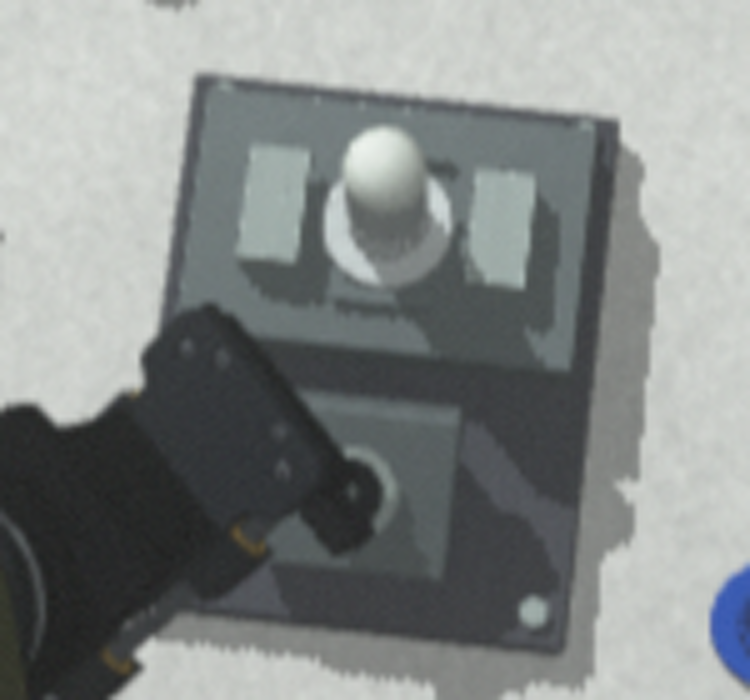

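```bash
python3 - <<'E'
from h import *
from scipy.optimize import least_squares
s=load('side')
W=np.array([px(s,u,v) for v in range(150,215) for u in range(335,370)])
for lo,hi in ((.075,.09),(.09,.105),(.075,.105)):
    m=(W[:,2]>lo)&(W[:,2]<hi)&(abs(W[:,0]-.638)<.03)&(abs(W[:,1]-.0145)<.03); q=W[m]
    r=least_squares(lambda p: np.hypot(q[:,0]-p[0],q[:,1]-p[1])-.017,[.638,.0145],loss='soft_l1',f_scale=.002); print(m.sum(),r.x,np.abs(r.fun).mean())
t=load('top')
W=np.array([px(t,u,v) for v in range(160,190) for u in range(295,320)])
m=W[:,2]>.112; print('dome',W[m].mean(0),W[:,2].max())
q=W[W[:,2]>.1]; r=least_squares(lambda p: np.linalg.norm(q-[p[0],p[1],p[2]],axis=1)-.0165,[.638,.0145,.109],loss='soft_l1',f_scale=.002);print('sph',r.x)
# flange from top: ellipse
def tp(a,b): return 230+a/5-.4,140+b/5-.4
for p in [(323,220),(453,220),(388,288)]: print('flange',px(t,*tp(*p),z=.046))
# tall things near the bin
W=np.array([px(load('top'),u,v) for v in range(140,305) for u in range(115,215)]); m=(W[:,2]>.06)&(W[:,2]<.3); print('tall',m.sum(),W[m][::25])
ktool(); print(status.observe()['joint_pos'])
delta([.638,.0145,.20],downR(-.1))
E
```

```text
123 [0.639  0.0141] 0.0011679619244170782
129 [0.6393 0.0141] 0.0010787403173362702
252 [0.6392 0.0141] 0.0011275343142689487
dome [0.6317 0.0151 0.1415] 1.0391939780702675
sph [0.6408 0.0155 0.109 ]
flange [0.6406 0.0431 0.046 ]
flange [ 0.6413 -0.012   0.046 ]
flange [0.611  0.0151 0.046 ]
tall 248 [[0.7117 0.3233 0.0864]
 [0.7042 0.322  0.0886]
 [0.7024 0.3134 0.0825]
 [0.7016 0.3076 0.0737]
 [0.6932 0.3205 0.0776]
 [0.6884 0.3113 0.079 ]
 [0.6882 0.3061 0.0685]
 [0.682  0.3167 0.0668]
 [0.6767 0.3028 0.0695]
 [0.6711 0.3075 0.0667]]
F tool [0.8581 0.35   0.1075] M tool [0.0208 0.0664 0.3378] gap mm 38.2
grasp-KC in KF (mm) [ -0.3312   1.1392 104.9861] rot vs gripR0 in tool [-1.5233  0.0043 -0.0031] t 9.45
[ 0.2719 -0.3177  2.203  -0.4801  1.0942 -1.7823]
t=9.45 joints [ 0.2719 -0.3177  2.203  -0.4801  1.0942 -1.7823] tcp [0.4286 0.1317 0.332 ] F [ 0.1442  0.0175 -0.9215] M [ 0.2329  0.2507 -0.0428] gap 0.402
target tcp [0.638  0.0145 0.371 ] shift [ 0.0674 -0.2153  0.0906] |0.243| rot [0.7575 0.1985 0.4394] deg 51.4
```

>>> servo_tool --targets '[{"x": -0.01,"y": -0.02,"z": 0.01,"rx": 0.1,"ry": 0.026,"rz": 0.058},{"x": -0.01,"y": -0.05,"z": 0.022,"rx": 0.2,"ry": 0.052,"rz": 0.116},{"x": 0.0,"y": -0.08,"z": 0.035,"rx": 0.3,"ry": 0.078,"rz": 0.174},{"x": 0.01,"y": -0.11,"z": 0.047,"rx": 0.4,"ry": 0.104,"rz": 0.232},{"x": 0.02,"y": -0.14,"z": 0.06,"rx": 0.5,"ry": 0.13,"rz": 0.29}]' --gripper 0

```text
time: 9.95
tcp_pos: [0.5597, 0.0631, 0.3777]
tool_rot: [-0.236, 1.506, 0.003]
contact_force: [-0.0, 0.1, -0.7]
finger_gap: 0.766
```

```bash
python3 - <<'E'
from h import *
delta([.6395,.0145,.20],downR(-.1))
E
```

```text
t=9.95 joints [ 0.0436 -0.0592  1.8861 -0.1548  1.2551 -1.6368] tcp [0.5597 0.0631 0.3777] F [-0.0355  0.1433 -0.6684] M [ 0.0834  0.0461 -0.0045] gap 0.766
target tcp [0.6395 0.0145 0.371 ] shift [ 0.0191 -0.0583  0.0708] |0.094| rot [0.2529 0.0654 0.1465] deg 17.2
```

>>> servo_tool --targets '[{"x": 0.005,"y": -0.016,"z": 0.02,"rx": 0.08,"ry": 0.02,"rz": 0.05},{"x": 0.01,"y": -0.03,"z": 0.037,"rx": 0.17,"ry": 0.043,"rz": 0.1},{"x": 0.014,"y": -0.044,"z": 0.053,"rx": 0.253,"ry": 0.065,"rz": 0.1465},{"x": 0.018,"y": -0.0555,"z": 0.067,"rx": 0.253,"ry": 0.065,"rz": 0.1465},{"x": 0.018,"y": -0.0555,"z": 0.067,"rx": 0.253,"ry": 0.065,"rz": 0.1465}]'

```text
time: 10.45
tcp_pos: [0.6356, 0.0166, 0.371]
tool_rot: [0.075, 1.569, -0.079]
contact_force: [-0.1, -0.4, -0.4]
finger_gap: 0.996
```

```bash
python3 - <<'E'
from h import *
d=snap('wrist'); save(d['image'],'w10.png')
delta([.6395,.0145,.20],downR(-.1))
delta([.6395,.0145,.095],downR(-.1))
E
```

```text
t=10.50 joints [-0.0567  0.1137  1.7181 -0.0022  1.3093 -1.5301] tcp [0.6348 0.0174 0.3714] F [ 0.215  -0.1679  0.0818] M [-0.0012  0.0286 -0.0028] gap 0.998
target tcp [0.6395 0.0145 0.371 ] shift [ 0.0004 -0.0025  0.005 ] |0.006| rot [0.0031 0.0005 0.0021] deg 0.2
t=10.50 joints [-0.0567  0.1137  1.7181 -0.0022  1.3093 -1.5301] tcp [0.6348 0.0174 0.3714] F [ 0.215  -0.1679  0.0818] M [-0.0012  0.0286 -0.0028] gap 0.998
target tcp [0.6395 0.0145 0.266 ] shift [ 0.1054 -0.0022  0.0049] |0.106| rot [0.0031 0.0005 0.0021] deg 0.2
```

View pics/w10.png

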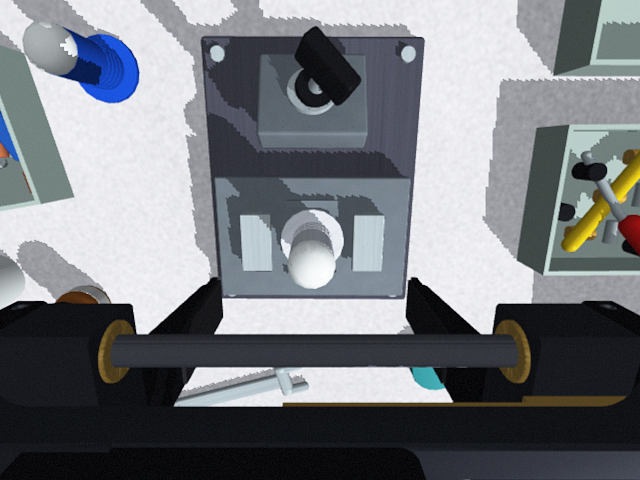

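>>> servo_tool --targets '[{"x": 0.02,"y": -0.001,"z": 0.002,"rx": 0,"ry": 0,"rz": 0},{"x": 0.045,"y": -0.002,"z": 0.005,"rx": 0,"ry": 0,"rz": 0},{"x": 0.07,"y": -0.002,"z": 0.005,"rx": 0,"ry": 0,"rz": 0},{"x": 0.09,"y": -0.002,"z": 0.005,"rx": 0,"ry": 0,"rz": 0},{"x": 0.104,"y": -0.002,"z": 0.005,"rx": 0,"ry": 0,"rz": 0}]'

```text
time: 11.0
tcp_pos: [0.6383, 0.0163, 0.2673]
tool_rot: [0.073, 1.569, -0.076]
contact_force: [-0.3, -0.4, -0.0]
finger_gap: 0.999
```

>>> servo_tool --targets '[{"x": 0,"y": 0,"z": 0,"rx": 0,"ry": 0,"rz": 0},{"x": 0,"y": 0,"z": 0,"rx": 0,"ry": 0,"rz": 0},{"x": 0,"y": 0,"z": 0,"rx": 0,"ry": 0,"rz": 0},{"x": 0,"y": 0,"z": 0,"rx": 0,"ry": 0,"rz": 0},{"x": 0,"y": 0,"z": 0,"rx": 0,"ry": 0,"rz": 0}]' --gripper 0.45

```text
time: 11.5
tcp_pos: [0.6401, 0.0158, 0.2713]
tool_rot: [0.073, 1.563, -0.076]
contact_force: [-0.7, 0.6, 0.8]
finger_gap: 0.635
```

```bash
python3 - <<'E'
from h import *
d=snap('wrist'); save(d['image'],'w11.png')
delta([.6395,.0145,.095],downR(-.1))
E
```

```text
t=11.55 joints [-0.0588  0.2152  1.7819 -0.0022  1.1386 -1.5337] tcp [0.64   0.0158 0.271 ] F [-0.2314 -1.7859 -1.036 ] M [-0.0095  0.0146 -0.089 ] gap 0.597
target tcp [0.6395 0.0145 0.266 ] shift [ 0.005  -0.0014 -0.0004] |0.005| rot [0.005  0.006  0.0017] deg 0.5
```

View pics/w11.png

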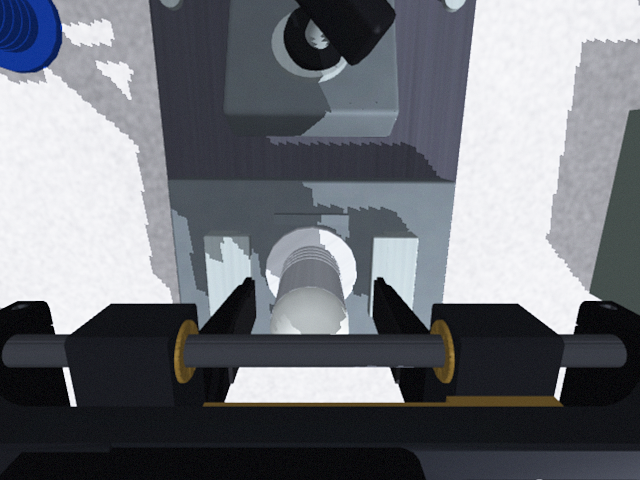

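>>> servo_tool --targets '[{"x": 0.003,"y": -0.001,"z": 0,"rx": 0,"ry": 0.005,"rz": 0},{"x": 0.005,"y": -0.0012,"z": 0,"rx": 0.005,"ry": 0.006,"rz": 0},{"x": 0.005,"y": -0.0012,"z": 0,"rx": 0.005,"ry": 0.006,"rz": 0},{"x": 0.005,"y": -0.0012,"z": 0,"rx": 0.005,"ry": 0.006,"rz": 0},{"x": 0.005,"y": -0.0012,"z": 0,"rx": 0.005,"ry": 0.006,"rz": 0}]'

```text
time: 12.05
tcp_pos: [0.6397, 0.0146, 0.2651]
tool_rot: [0.077, 1.571, -0.08]
contact_force: [-0.3, 0.0, 0.7]
finger_gap: 0.546
```

>>> servo_tool --targets '[{"x": 0,"y": 0,"z": 0,"rx": 0,"ry": 0,"rz": 0},{"x": 0,"y": 0,"z": 0,"rx": 0,"ry": 0,"rz": 0},{"x": 0,"y": 0,"z": 0,"rx": 0,"ry": 0,"rz": 0},{"x": 0,"y": 0,"z": 0,"rx": 0,"ry": 0,"rz": 0},{"x": 0,"y": 0,"z": 0,"rx": 0,"ry": 0,"rz": 0}]' --gripper 1

```text
time: 12.55
tcp_pos: [0.6397, 0.0146, 0.2652]
tool_rot: [0.077, 1.571, -0.08]
contact_force: [0.3, -0.3, 0.2]
finger_gap: 0.35
```

>>> servo_tool --targets '[{"x": 0,"y": 0,"z": 0,"rx": 0,"ry": 0,"rz": 0},{"x": 0,"y": 0,"z": 0,"rx": 0,"ry": 0,"rz": 0},{"x": 0,"y": 0,"z": 0,"rx": 0,"ry": 0,"rz": 0},{"x": 0,"y": 0,"z": 0,"rx": 0,"ry": 0,"rz": 0},{"x": 0,"y": 0,"z": 0,"rx": 0,"ry": 0,"rz": 0}]'

```text
time: 13.05
tcp_pos: [0.6397, 0.0146, 0.2652]
tool_rot: [0.077, 1.571, -0.08]
contact_force: [0.1, -0.3, 1.2]
finger_gap: 0.356
```

```bash
python3 - <<'E'
from h import *
delta([.6395,.0145,.20],downR(-.1))
E
```

```text
t=13.05 joints [-0.0607  0.2225  1.784  -0.002   1.1364 -1.5307] tcp [0.6397 0.0146 0.2652] F [ 0.0788 -0.2897  1.2454] M [0.0236 0.0016 0.0504] gap 0.356
target tcp [0.6395 0.0145 0.371 ] shift [-0.1058 -0.0004 -0.0003] |0.106| rot [ 0.     -0.0012  0.0018] deg 0.1
```

>>> servo_tool --targets '[{"x": -0.01,"y": 0,"z": 0,"rx": 0,"ry": 0,"rz": 0},{"x": -0.03,"y": 0,"z": 0,"rx": 0,"ry": 0,"rz": 0},{"x": -0.055,"y": 0,"z": 0,"rx": 0,"ry": 0,"rz": 0},{"x": -0.08,"y": 0,"z": 0,"rx": 0,"ry": 0,"rz": 0},{"x": -0.1,"y": 0,"z": 0,"rx": 0,"ry": 0,"rz": 0}]'

```text
time: 13.55
tcp_pos: [0.6398, 0.0149, 0.3673]
tool_rot: [0.077, 1.569, -0.08]
contact_force: [0.3, 0.1, -1.6]
finger_gap: 0.355
```

```bash
python3 - <<'E'
from h import *
d=snap('wrist'); save(d['image'],'w12.png')
delta([.4617,.3142,.16],downR(-.1))
E
```

```text
t=13.60 joints [-0.0603  0.1249  1.7058 -0.0017  1.3048 -1.5307] tcp [0.6407 0.0149 0.3714] F [ 0.8093 -0.1289  2.905 ] M [ 0.071  -0.1324  0.0119] gap 0.354
target tcp [0.4617 0.3142 0.331 ] shift [ 0.0388  0.2801 -0.2082] |0.351| rot [0.0001 0.0061 0.0014] deg 0.4
```

View pics/w12.png

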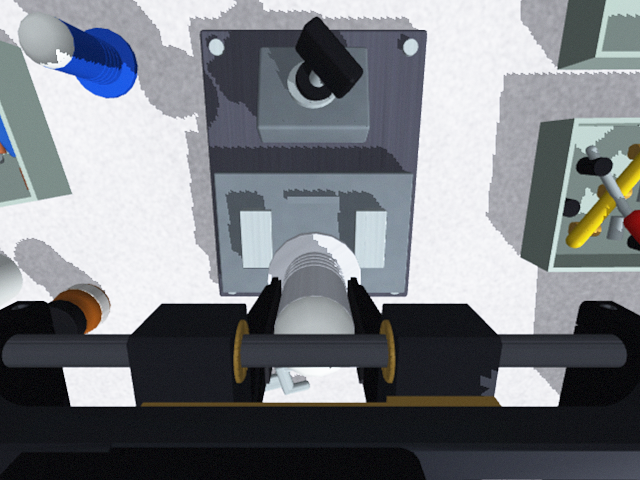

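>>> servo_tool --targets '[{"x": 0,"y": 0.02,"z": -0.015,"rx": 0,"ry": 0,"rz": 0},{"x": 0,"y": 0.048,"z": -0.036,"rx": 0,"ry": 0,"rz": 0},{"x": 0,"y": 0.076,"z": -0.057,"rx": 0,"ry": 0,"rz": 0},{"x": 0,"y": 0.104,"z": -0.078,"rx": 0,"ry": 0,"rz": 0},{"x": 0,"y": 0.132,"z": -0.099,"rx": 0,"ry": 0,"rz": 0}]'

```text
time: 14.1
tcp_pos: [0.5534, 0.157, 0.3646]
tool_rot: [0.078, 1.571, -0.08]
contact_force: [0.6, 0.6, -1.2]
finger_gap: 0.354
```

>>> servo_tool --targets '[{"x": 0,"y": 0.028,"z": -0.021,"rx": 0,"ry": 0,"rz": 0},{"x": 0,"y": 0.056,"z": -0.042,"rx": 0,"ry": 0,"rz": 0},{"x": 0,"y": 0.084,"z": -0.063,"rx": 0,"ry": 0,"rz": 0},{"x": 0,"y": 0.112,"z": -0.084,"rx": 0,"ry": 0,"rz": 0},{"x": 0,"y": 0.132,"z": -0.099,"rx": 0,"ry": 0,"rz": 0}]'

```text
time: 14.6
tcp_pos: [0.4677, 0.2987, 0.3645]
tool_rot: [0.076, 1.572, -0.079]
contact_force: [0.2, -0.2, -1.1]
finger_gap: 0.353
```

```bash
python3 - <<'E'
from h import *
delta([.4617,.3142,.16],downR(-.1))
E
```

```text
t=14.60 joints [ 0.4717 -0.0565  1.904  -0.0003  1.2968 -1.0002] tcp [0.4677 0.2987 0.3645] F [ 0.1571 -0.1976 -1.1439] M [0.0213 0.0556 0.0717] gap 0.353
target tcp [0.4617 0.3142 0.331 ] shift [ 0.0335  0.0149 -0.0074] |0.037| rot [ 0.0012 -0.0021  0.0017] deg 0.2
```

>>> servo_tool --targets '[{"x": 0.01,"y": 0.005,"z": -0.003,"rx": 0,"ry": 0,"rz": 0},{"x": 0.02,"y": 0.009,"z": -0.005,"rx": 0,"ry": 0,"rz": 0},{"x": 0.033,"y": 0.012,"z": -0.006,"rx": 0,"ry": 0,"rz": 0},{"x": 0.033,"y": 0.012,"z": -0.006,"rx": 0,"ry": 0,"rz": 0},{"x": 0.033,"y": 0.012,"z": -0.006,"rx": 0,"ry": 0,"rz": 0}]'

```text
time: 15.1
tcp_pos: [0.4646, 0.309, 0.3307]
tool_rot: [0.077, 1.572, -0.082]
contact_force: [-0.7, 0.8, -1.2]
finger_gap: 0.351
```

```bash
python3 - <<'E'
from h import *
d=snap('wrist'); save(d['image'],'w13.png'); crop(snap('side'),110,100,270,240,5,'s13.png')
delta([.4617,.3142,.0582],downR(-.1))
E
```

```text
t=15.20 joints [ 0.491  -0.0204  1.9257 -0.0009  1.238  -0.9784] tcp [0.4649 0.3093 0.3321] F [ 1.1444 -0.3662 -1.0596] M [ 0.0098  0.0051 -0.0547] gap 0.355
target tcp [0.4617 0.3142 0.2292] shift [ 0.1029  0.0048 -0.0036] |0.103| rot [-0.0011 -0.001   0.0017] deg 0.1
```

View pics/w13.png

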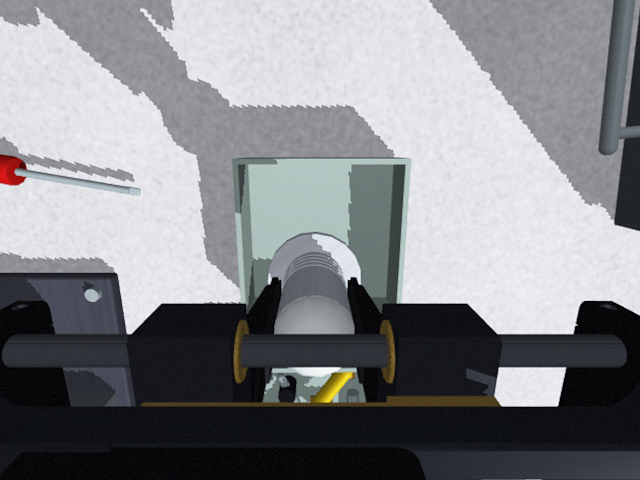

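View pics/s13.png

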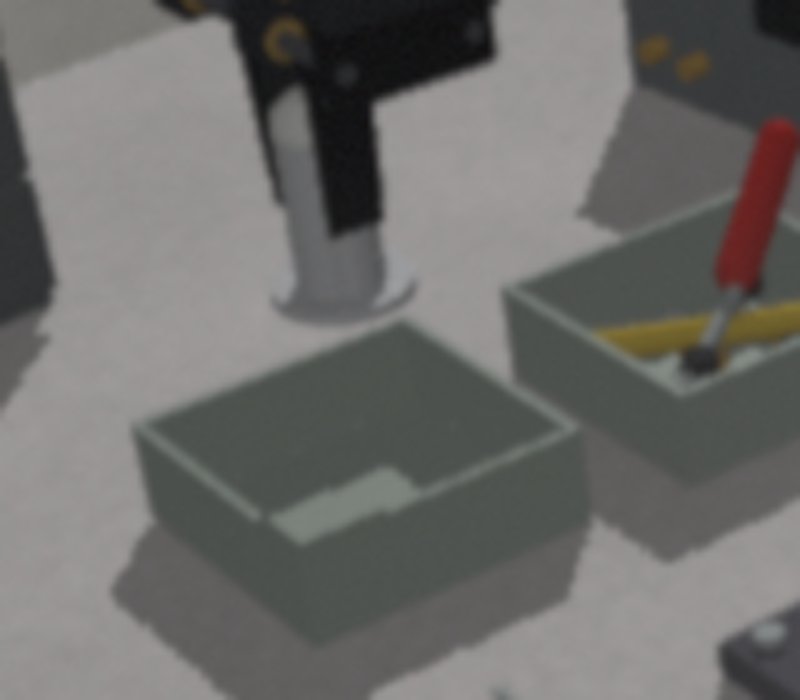

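>>> servo_tool --targets '[{"x": 0.01,"y": 0.001,"z": -0.001,"rx": 0,"ry": 0,"rz": 0},{"x": 0.03,"y": 0.003,"z": -0.002,"rx": 0,"ry": 0,"rz": 0},{"x": 0.055,"y": 0.004,"z": -0.003,"rx": 0,"ry": 0,"rz": 0},{"x": 0.075,"y": 0.0045,"z": -0.003,"rx": 0,"ry": 0,"rz": 0},{"x": 0.085,"y": 0.0045,"z": -0.003,"rx": 0,"ry": 0,"rz": 0}]'

```text
time: 15.7
tcp_pos: [0.461, 0.3139, 0.2445]
tool_rot: [0.076, 1.574, -0.081]
contact_force: [0.1, 0.2, -1.1]
finger_gap: 0.354
```

>>> servo_tool --targets '[{"x": 0.002,"y": 0,"z": 0,"rx": 0,"ry": 0,"rz": 0},{"x": 0.004,"y": 0,"z": 0,"rx": 0,"ry": 0,"rz": 0},{"x": 0.006,"y": 0,"z": 0,"rx": 0,"ry": 0,"rz": 0},{"x": 0.008,"y": 0,"z": 0,"rx": 0,"ry": 0,"rz": 0},{"x": 0.009,"y": 0,"z": 0,"rx": 0,"ry": 0,"rz": 0}]'

```text
time: 16.2
tcp_pos: [0.4619, 0.3144, 0.2385]
tool_rot: [0.078, 1.57, -0.079]
contact_force: [-0.2, 0.3, -0.4]
finger_gap: 0.354
```

```bash
python3 - <<'E'
from h import *
delta([.4617,.3142,.0582],downR(-.1)); crop(snap('side'),110,100,270,240,5,'s14.png')
E
```

```text
t=16.20 joints [ 0.5018  0.0884  1.9866 -0.0008  1.0676 -0.9686] tcp [0.4619 0.3144 0.2385] F [-0.1516  0.2859 -0.408 ] M [ 0.062  -0.0355  0.0064] gap 0.354
target tcp [0.4617 0.3142 0.2292] shift [ 0.0093 -0.0002 -0.0001] |0.009| rot [-0.     -0.0004  0.0011] deg 0.1
```

View pics/s14.png

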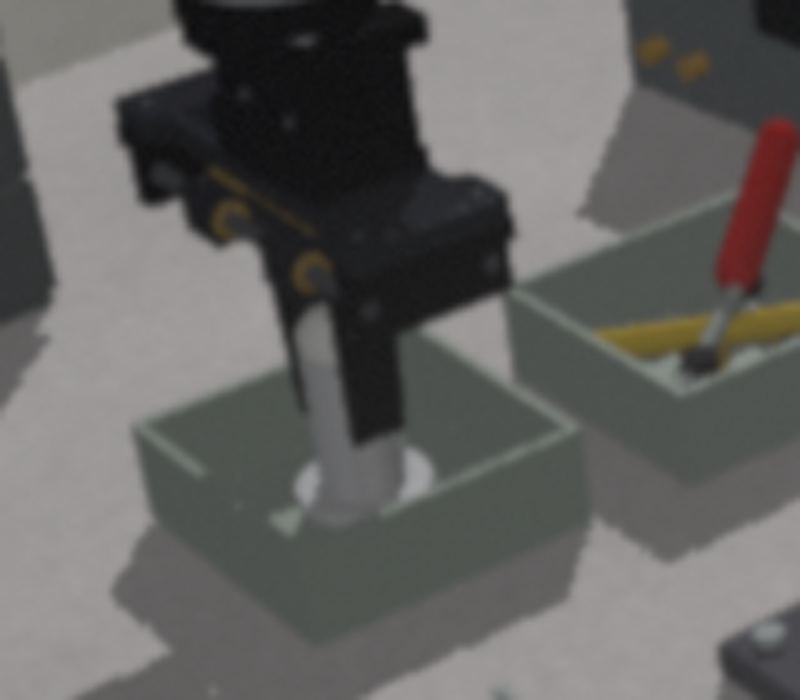

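Centred in the bin. I'll lower slowly and watch for contact.

>>> servo_tool --targets '[{"x": 0.0015,"y": 0,"z": 0,"rx": 0,"ry": 0,"rz": 0},{"x": 0.003,"y": 0,"z": 0,"rx": 0,"ry": 0,"rz": 0},{"x": 0.0045,"y": 0,"z": 0,"rx": 0,"ry": 0,"rz": 0},{"x": 0.006,"y": 0,"z": 0,"rx": 0,"ry": 0,"rz": 0},{"x": 0.007,"y": 0,"z": 0,"rx": 0,"ry": 0,"rz": 0}]'

```text
time: 16.75
tcp_pos: [0.4616, 0.3143, 0.2306]
tool_rot: [0.077, 1.571, -0.08]
contact_force: [-0.4, -0.9, -1.5]
finger_gap: 0.351
```

>>> servo_tool --targets '[{"x": 0.0005,"y": 0,"z": 0,"rx": 0,"ry": 0,"rz": 0},{"x": 0.001,"y": 0,"z": 0,"rx": 0,"ry": 0,"rz": 0},{"x": 0.0015,"y": 0,"z": 0,"rx": 0,"ry": 0,"rz": 0},{"x": 0.0015,"y": 0,"z": 0,"rx": 0,"ry": 0,"rz": 0},{"x": 0.0015,"y": 0,"z": 0,"rx": 0,"ry": 0,"rz": 0}]'

```text
time: 17.25
tcp_pos: [0.4617, 0.3144, 0.2294]
tool_rot: [0.077, 1.571, -0.08]
contact_force: [-0.2, -0.4, -0.6]
finger_gap: 0.353
```

>>> servo_tool --targets '[{"x": 0.0005,"y": 0,"z": 0,"rx": 0,"ry": 0,"rz": 0},{"x": 0.001,"y": 0,"z": 0,"rx": 0,"ry": 0,"rz": 0},{"x": 0.0015,"y": 0,"z": 0,"rx": 0,"ry": 0,"rz": 0},{"x": 0.0015,"y": 0,"z": 0,"rx": 0,"ry": 0,"rz": 0},{"x": 0.0015,"y": 0,"z": 0,"rx": 0,"ry": 0,"rz": 0}]'

```text
time: 17.75
tcp_pos: [0.4619, 0.3145, 0.2292]
tool_rot: [0.077, 1.571, -0.08]
contact_force: [-2.8, -1.2, 7.5]
finger_gap: 0.35
```

```bash
python3 - <<'E'
from h import *
delta([.4617,.3142,.0582],downR(-.1)); 
E
```

```text
t=17.75 joints [ 0.5018  0.1014  1.9905 -0.001   1.0517 -0.9686] tcp [0.4619 0.3145 0.2292] F [-2.7765 -1.1595  7.4542] M [-0.2969  0.5189  0.0181] gap 0.350
target tcp [0.4617 0.3142 0.2292] shift [-0.     -0.0003 -0.0001] |0.000| rot [ 0.0001 -0.0012  0.0019] deg 0.1
```

>>> servo_tool --targets '[{"x": -0.0007,"y": 0,"z": 0,"rx": 0,"ry": 0,"rz": 0},{"x": -0.0007,"y": 0,"z": 0,"rx": 0,"ry": 0,"rz": 0},{"x": -0.0007,"y": 0,"z": 0,"rx": 0,"ry": 0,"rz": 0},{"x": -0.0007,"y": 0,"z": 0,"rx": 0,"ry": 0,"rz": 0},{"x": -0.0007,"y": 0,"z": 0,"rx": 0,"ry": 0,"rz": 0}]'

```text
time: 18.25
tcp_pos: [0.4618, 0.3145, 0.2291]
tool_rot: [0.077, 1.57, -0.08]
contact_force: [-1.1, -2.1, 6.4]
finger_gap: 0.352
```

>>> servo_tool --targets '[{"x": 0,"y": 0,"z": 0,"rx": 0,"ry": 0,"rz": 0},{"x": 0,"y": 0,"z": 0,"rx": 0,"ry": 0,"rz": 0},{"x": 0,"y": 0,"z": 0,"rx": 0,"ry": 0,"rz": 0},{"x": 0,"y": 0,"z": 0,"rx": 0,"ry": 0,"rz": 0},{"x": 0,"y": 0,"z": 0,"rx": 0,"ry": 0,"rz": 0}]' --gripper 0.42

```text
time: 18.75
tcp_pos: [0.4616, 0.3143, 0.2283]
tool_rot: [0.077, 1.571, -0.08]
contact_force: [0.1, 0.6, -0.2]
finger_gap: 0.577
```

```bash
python3 - <<'E'
from h import *
delta([.4617,.3142,.0582],downR(-.1)); d=snap('wrist'); save(d['image'],'w15.png')
E
```

```text
t=18.75 joints [ 0.5018  0.102   1.9916 -0.0008  1.0504 -0.9685] tcp [0.4616 0.3143 0.2283] F [ 0.1189  0.594  -0.1959] M [0.018  0.0258 0.0271] gap 0.577
target tcp [0.4617 0.3142 0.2292] shift [-0.0009 -0.0001  0.0001] |0.001| rot [-0.     -0.0016  0.002 ] deg 0.1
```

View pics/w15.png

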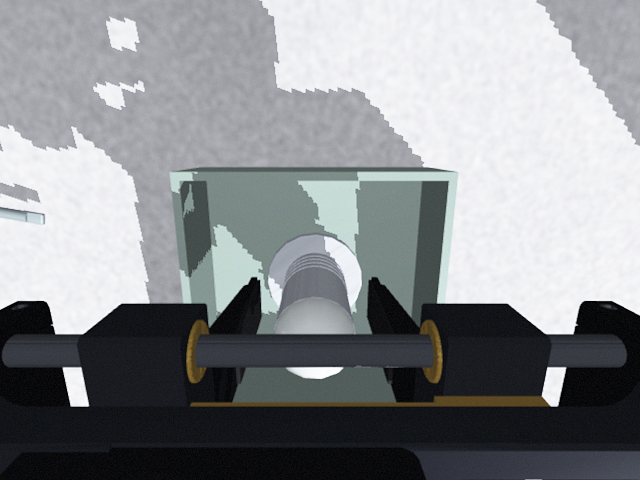

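Released and standing. Retract straight up.

>>> servo_tool --targets '[{"x": -0.01,"y": 0,"z": 0,"rx": 0,"ry": 0,"rz": 0},{"x": -0.03,"y": 0,"z": 0,"rx": 0,"ry": 0,"rz": 0},{"x": -0.06,"y": 0,"z": 0,"rx": 0,"ry": 0,"rz": 0},{"x": -0.1,"y": 0,"z": 0,"rx": 0,"ry": 0,"rz": 0},{"x": -0.13,"y": 0,"z": 0,"rx": 0,"ry": 0,"rz": 0}]'

```text
time: 19.3
tcp_pos: [0.462, 0.3146, 0.3619]
tool_rot: [0.078, 1.568, -0.079]
contact_force: [1.1, 0.4, 0.7]
finger_gap: 0.582
```

>>> servo_tool --targets '[{"x": -0.02,"y": 0,"z": 0,"rx": 0,"ry": 0,"rz": 0},{"x": -0.03,"y": 0,"z": 0,"rx": 0,"ry": 0,"rz": 0},{"x": -0.03,"y": 0,"z": 0,"rx": 0,"ry": 0,"rz": 0},{"x": -0.03,"y": 0,"z": 0,"rx": 0,"ry": 0,"rz": 0},{"x": -0.03,"y": 0,"z": 0,"rx": 0,"ry": 0,"rz": 0}]'

```text
time: 19.8
tcp_pos: [0.4615, 0.3144, 0.3866]
tool_rot: [0.076, 1.574, -0.081]
contact_force: [-0.4, -0.2, -0.8]
finger_gap: 0.581
```

```bash
python3 - <<'E'
from h import *
d=snap('side'); save(d['image'],'s16.png'); d=snap('top'); save(d['image'],'t16.png'); crop(d,240,140,370,280,4,'t16c.png'); print(status.observe()['time'])
E
```

```text
19.9
```

View pics/s16.png

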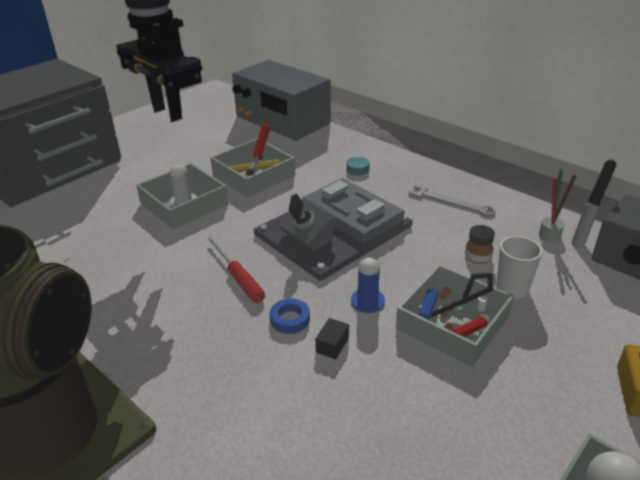

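View pics/t16c.png

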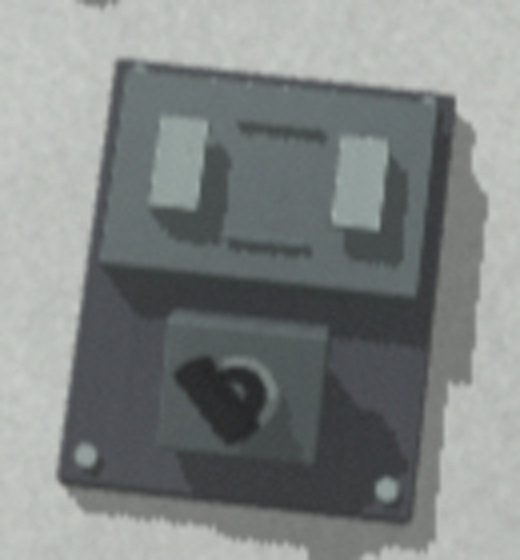

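```bash
python3 - <<'E'
from h import *
d=load('top'); q=lambda a,b,z:px(d,240+a/4-.4,140+b/4-.4,z)
print('jaw gap',np.linalg.norm(q(203,165,.056)-q(337,180,.056)))
s=load('side'); W=np.array([px(s,u,v) for v in range(160,215) for u in range(165,195)]); m=(W[:,2]>.06)&(W[:,2]<.1); print(W[m].mean(0),W[m,2].max())
m=(W[:,2]>.085)&(W[:,2]<.1); print(np.median(W[m],0)); m=(W[:,2]>.05)&(W[:,2]<.065)&(abs(W[:,0]-.46)<.03); print(np.median(W[m],0))
order.finish_job()
E
```

```text
jaw gap 0.07085862267547333
[0.4557 0.3058 0.077 ] 0.09095046841567422
[0.4585 0.3098 0.0877]
[0.4516 0.3015 0.0583]
the job is handed in; nothing more can be done
```

The knob is broken loose and turned to its stop, and the lamp body now stands upright in the empty bin. I handed the job in at about 20 s of the 61 s allowed.

- **Knob:** I gripped the bar and gave it a short twist of about 0.25 rad, then turned it anticlockwise to about 1.5 rad. At the stop, further turning only raised the torque to about 0.7 N m. In the last top view the lips of the jaws are 71 mm apart, against about 70 mm expected when fully open.
- **Lamp:** I gripped the cylinder 54 mm above the foot, lifted it straight out and lowered it to the centre of the bin. It touched the floor at the expected height with about 7 N, and then I released it. The last side view shows it upright, with its highest depth reading at 91 mm against about 90 mm expected.
- **Other things:** In the last side view the loose things look undisturbed, the blue lamp included. I compared them by eye only. The gripper is well clear above the bin.

**Disagreement:** The knob's axis did not match the description. It leans 27° from vertical, but its direction is about 45° round from the vice's -x towards +y, so it is not square to the sloping face. I aligned the tool to the bar as measured. The side forces stayed within about 7 N through the whole turn, which confirmed that axis.

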